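# Load the vial carousel on the fraction collector

### The arm

A 6-joint arm with a two-finger parallel gripper is mounted at the origin on the work surface. World frame = base frame: x ahead of the robot, y to its left, z up, the work surface at z = 0. Lengths are in mm, angles in rad, forces in N, time in s.
With the tool pointing down it reaches from about 300 to 775 mm from the base axis. Payload 14.6 kg.
Tool frame: the origin (TCP) lies at the very end of the fingers, on their centre line; the grasp point (between the pads) lies 19 mm behind it; z points along the fingers, y is the direction in which the jaws open and shut (so a half turn about z gives the same grasp; the last joint's range is limited). The gripper opens to 94 mm and grips with 3 to 60 N. Pads are 16 mm wide; open, the fingers measure 119 mm over their backs; the gripper's body (75 mm by 177 mm) begins 78 mm behind the grasp point.
Start: joints at [1.179, 0.3, 1.521, -0, 1.321, -0.067], TCP at [175.513, 521.234, 205.446] pointing down, gripper open.
Joint ranges: [-3.03, 3.03], [-0.79, 2.21], [0.23, 2.52], [-1.04, 4.18], [0, 3.07], [-2.55, 2.55]. Speed limits (rad/s): [2.22, 2.22, 2.57, 3.14, 3.14, 3.14].

### API

Orientations are given as [roll, pitch, yaw] about the fixed x, y, z axes, in that order (R = Rz(yaw) Ry(pitch) Rx(roll)).
In Python, from cell import manip gives the robot as it stands.
- The arm moves only by the shell command python3 -m pendant 'ROWS' [FORCE]. ROWS is JSON, a list of rows, each an object with "claw": the finger opening in m, from 0 to 0.094; "delta_pos": the shift along the tool's x, y, z in m, a list of three; "rotation": the turn, a rotation vector about the tool's x, y, z in rad, a list of three. A call has 1 to 10 rows; each row is the pose to reach, as a shift and turn from the pose measured when the call began, along the tool's axes at that moment; what a row does not reach only later rows make up. A row lasts 1/8 s, in which the tool goes at most 62.5 mm and 10.7 degrees, less where a joint would pass 70% of its speed; a pose out of reach is approached as far as the arm can. A call with a gripper value outside its range is refused whole. The fingers move at their own pace and stop on an object; FORCE is the grip in N (left out, the last holds). Time passes only in rows, so rows that repeat a pose let the fingers close. It gives the time, the measured TCP pose, the force and the opening at its end, in the units of the state.
- manip.read_state(): the state, without advancing time (a new reading comes with each control period).
- manip.camera(name): name is "side" or "top" or "wrist"; returns the picture (400x640x3 uint8, red, green, blue); there is no depth.
- manip.camera_model(name): a dict with "fx", "fy", "cx", "cy" (pixels), "cam_to_world" (4x4, takes a point from camera to world coordinates); the wrist camera has in their place "T_tool_cam" (4x4, takes a point from camera to tool coordinates, whose origin is the TCP and whose axes are the flange's). Camera axes: x right, y up, looking along -z (the intrinsics and any distortion apply to the point x, -y, -z); pixel columns grow to the right and rows downward; lengths in mm; the calibration is good to about 2 mm. A picture is of the moment at which its call begins: read the wrist's pose just before it. camera_model takes no time and is no camera call.
- manip.sign_off(): hands the job in, once; it reports no verdict.
The state is a dict: "clock": time; "joints": joint angles; "qd": joint speeds; "effort": joint torques, N m; "eef_pos": TCP position; "eef_rot": TCP orientation; "wrist_force": force on the tool from outside, world axes, zero at the start; "moment": the same for the moment, N m; "finger_gap": finger opening in mm.
Only numpy, scipy, OpenCV 4.12 (cv2) and the standard library are available. Lean on these libraries where they do the work, as an engineer would, in place of code of your own. Each camera call takes 0.05 s, during which the arm holds its last target.

### The job

Load the blue vial carousel into the round dish of the fraction collector: keep it level, set it in and turn it lightly to and fro by its black handle until its notch finds the red key and it drops fully home, flat on the dish's three rubber studs, without leaning on it or dropping it in from above. Then swing the collector's arm in over the vials as far as it goes, let go, and leave everything else on the bench where it is.

Things in the scene. Friction and masses are not known exactly. Their poses are not given: they have to be found in the camera images.
- carousel: Loose blue vial carousel, 0.30 to 0.46 kg, upright on the bench at the start. Origin: centre of its underside; z up; +x points to its one notch. Base disc 130 mm diameter, 8 mm thick; above it a blue plate 110 mm diameter (top 32 mm up) with a red line pointing to the notch, and amber glass vials up to 52 mm high. A central post carries the handle bar.
- handle (a point): Centre of the carousel's black handle bar, 84 mm above its underside. The bar is 42 mm long (along x, the way to the notch), 20 mm thick (along y), and reaches from 70 to 98 mm above the underside: the place to hold it, from above.
- notch (a point): Middle of the notch in the edge of the carousel's base disc, at the underside, 63 mm from its centre along +x. The notch is 11.6 mm wide, 7 mm deep from the edge, and goes right through the disc.
- dish (a point): Centre of the collector's aluminium dish, level with the tops of the three rubber studs on its floor on which the carousel rests: 70 mm above the bench; axes as the collector's. Inner diameter 133 mm: 1.5 mm play all round. Against the rim stands one red key, 9 mm wide, 8 mm inwards, 6 mm higher than the studs. Until the notch is over it the carousel's edge rides on the key, 6 mm high or tilted.
- dish_rim (a point): Centre of the dish at the top of its rim, 12 mm above the studs; the lip is bevelled inside. The dish is a turntable left at an unknown angle: seen from the centre the key lies towards the collector's -x, or up to 35 degrees to either side; not measured. It turns stiffly (0.25 N m): pressed with more than about 8 N the carousel drags it along and never finds the key.
- collector: Fraction collector, fixed on the bench: white housing 260 mm (x) by 300 mm (y), top 60 mm above the bench. Origin: centre of its underside, at bench height. Its front with a dark panel faces its -x. The dish centre lies at (-35, 45) mm, the arm's pivot at (85, -105) mm.
- swing_arm (a joint): Angle (rad) of the collector's dispensing arm about its upright pivot: 0 to 0.3 at the start (swung out, clear of the dish), growing clockwise as seen from above up to its stop at 1.19, where the nozzle is over the ring of vials. Light friction (0.12 N m, about 1 N at the knob); it stays where it is left.
- pivot (a point): Point on the arm's upright pivot axis, at the height of the arm's underside, 148 mm above the bench.
- push_knob (a point): On the axis of the arm's black upright knob, 14 mm below its top, 188 mm above the bench, 125 mm from the pivot axis. Knob: 16 mm diameter, 162 to 202 mm above the bench. The arm under it is 14 mm thick and 20 mm wide; its nozzle reaches down to 130 mm. At the stop the knob is 67 mm from the dish centre.
- bottle_a: Amber solvent bottle, 86 mm diameter, 185 mm high. Leave it.
- bottle_b: Second amber solvent bottle like it. Leave it.
- beaker: Glass beaker, 66 mm diameter, 85 mm high. Leave it.
- red_cap: Small red bottle cap, 26 mm diameter, 18 mm high. Leave it.
- spanner: Steel spanner, 130 mm long, lying flat. Leave it.
- vial_rack: White rack 75 by 130 mm with small capped vials, 50 mm high. Leave it.
- column_case: Grey tray 50 by 250 mm carrying a steel column, 37 mm high. Leave it.
- spare_vial: Capped amber vial, 15 mm diameter, 47 mm high, standing on the collector's housing in its corner at (98, 118) mm. Leave it.
There are look-alikes about, which are no part of the job. Of the things like the carousel, leave any that is green or yellow; of the rest the larger one is meant.

How it is judged:
By the outcome, as a careful person would: the job done as asked, in the order asked, and still so for the second after the job is handed in, with the robot touching nothing.
It also fails if it takes over 72 s, if anything falls off the work surface, if the arm or the gripper's body presses on something with over 40 N, if the wrist force passes 120 N, or if a joint passes its speed limit or range.

## Working session

There is one attempt and no reset: what is moved stays moved. The work goes in short steps, Python scripts to look and compute and a shell command to move; the robot and the scene stay as the last step left them, time stands still between calls to the robot, and variables do not carry over. Pictures are saved under pics/ and viewed, and the job is handed in when it is done.

```bash
ls; mkdir -p pics; python3 - <<'E'
from cell import manip
import cv2
s=manip.read_state(); print(s)
for n in ("side","top","wrist"):
    cv2.imwrite(f"pics/{n}0.png",cv2.cvtColor(manip.camera(n),cv2.COLOR_RGB2BGR))
    print(n,manip.camera_model(n))
E
```

```text
pics
{'clock': 0.0, 'joints': array([ 1.17940593e+00,  3.00462245e-01,  1.52156845e+00, -1.73534737e-05,
        1.32072984e+00, -6.65888216e-02]), 'qd': array([ 0.0013633 ,  0.00301135,  0.00052226, -0.00038688, -0.00085892,
        0.00082537]), 'effort': array([-1.53609737e-03, -5.31808591e+01, -3.52742708e+01,  7.08619715e-02,
        2.43789976e-02, -5.28445878e-05]), 'eef_pos': array([175.41595844, 520.99580396, 204.89653962]), 'eef_rot': array([-3.14042624e+00, -6.09388230e-05,  2.81679534e+00]), 'wrist_force': array([ 0.00961454, -0.43828889,  0.52241177]), 'moment': array([-0.03626692, -0.01333278, -0.0125362 ]), 'finger_gap': 94.09140567017678}
side {'fx': 413.9796106509399, 'fy': 413.9796106509399, 'cx': 323.0274594850366, 'cy': 201.35445499147323, 'cam_to_world': array([[-9.83638503e-01,  8.94451195e-02, -1.56380518e-01,
         3.51057024e+02],
       [-1.79756929e-01, -5.44862290e-01,  8.19031459e-01,
         9.86766848e+02],
       [-1.19474803e-02,  8.33741360e-01,  5.52025907e-01,
         7.95538888e+02],
       [ 0.00000000e+00,  0.00000000e+00,  0.00000000e+00,

[... 258 characters left out ...]
-01,  2.04419302e-02, -5.49691928e-03,
        -2.34823386e+01],
       [-3.87652861e-03,  7.84790877e-02,  9.96908223e-01,
         1.80462951e+03],
       [ 0.00000000e+00,  0.00000000e+00,  0.00000000e+00,
         1.00000000e+00]])}
wrist {'fx': 328.2879243778244, 'fy': 328.2879243778244, 'cx': 321.16117626410454, 'cy': 201.9222237444308, 'T_tool_cam': array([[-5.32340790e-04,  9.68002460e-01,  2.50940142e-01,
         7.28832156e+01],
       [ 9.99999778e-01,  4.14469488e-04,  5.22567601e-04,
         1.12032064e+00],
       [ 4.01839691e-04,  2.50940364e-01, -9.68002465e-01,
        -1.79118305e+02],
       [ 0.00000000e+00,  0.00000000e+00,  0.00000000e+00,
         1.00000000e+00]])}
```

View pics/top0.png

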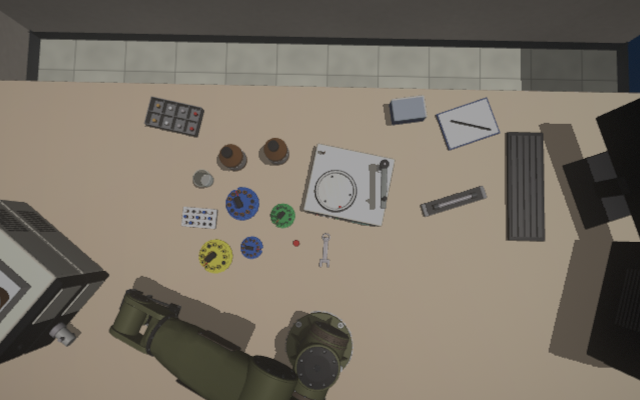

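View pics/side0.png

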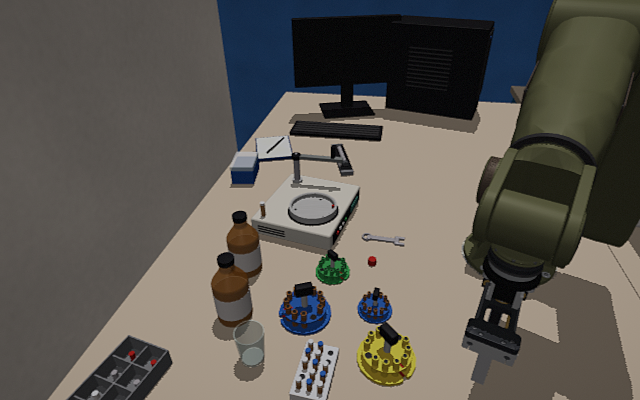

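View pics/wrist0.png

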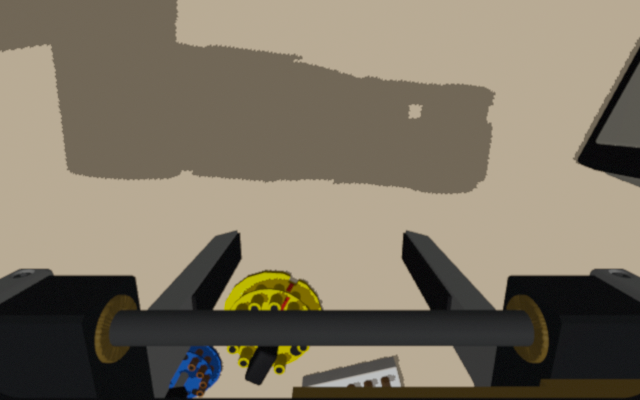

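```bash
cat > h.py <<'E'
import numpy as np,cv2
from cell import manip
def ray(n,px,state=None):
    m=manip.camera_model(n)
    if n=="wrist":
        from scipy.spatial.transform import Rotation as R
        T=np.eye(4);T[:3,:3]=R.from_euler('xyz',state['eef_rot']).as_matrix();T[:3,3]=state['eef_pos']
        C=T@m['T_tool_cam']
    else: C=m['cam_to_world']
    d=np.array([(px[0]-m['cx'])/m['fx'],-(px[1]-m['cy'])/m['fy'],-1])
    return C[:3,3],C[:3,:3]@d
def onz(n,px,z,state=None):
    o,d=ray(n,px,state); return o+d*(z-o[2])/d[2]
def proj(n,P,state=None):
    m=manip.camera_model(n)
    o,_=ray(n,(0,0),state)
    if n=="wrist":
        from scipy.spatial.transform import Rotation as R
        T=np.eye(4);T[:3,:3]=R.from_euler('xyz',state['eef_rot']).as_matrix();T[:3,3]=state['eef_pos']
        C=T@m['T_tool_cam']
    else: C=m['cam_to_world']
    p=C[:3,:3].T@(np.array(P)-C[:3,3])
    return np.array([m['cx']+m['fx']*p[0]/-p[2], m['cy']-m['fy']*p[1]/-p[2]])
def crop(src,dst,x0,y0,x1,y1,k):
    im=cv2.imread(src)[y0:y1,x0:x1]; cv2.imwrite(dst,cv2.resize(im,None,fx=k,fy=k,interpolation=cv2.INTER_CUBIC))
E
python3 - <<'E'
from h import *
crop("pics/top0.png","pics/top0c.png",195,135,405,275,3.8)
crop("pics/side0.png","pics/side0c.png",220,140,420,290,4)
crop("pics/side0.png","pics/side0d.png",260,250,420,370,5)
im=cv2.imread("pics/top0.png");hsv=cv2.cvtColor(im,cv2.COLOR_BGR2HSV)
m=cv2.inRange(hsv,(105,120,60),(125,255,255))
n,l,st,c=cv2.connectedComponentsWithStats(m)
for i in range(1,n):
    if st[i][4]>40: print(st[i],c[i],onz("top",c[i],20))
E
```

```text
[226 188  33  32 404] [244.96782178 204.43811881] [524.005988   291.80932278  20.        ]
[244 237  18  19 127] [252.24409449 245.08661417] [369.99521503 258.87421778  20.        ]
```

View pics/top0c.png

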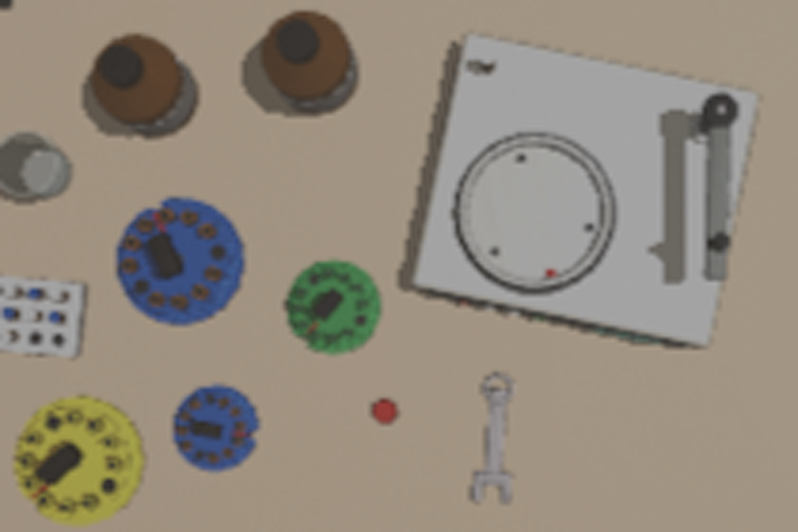

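View pics/side0c.png

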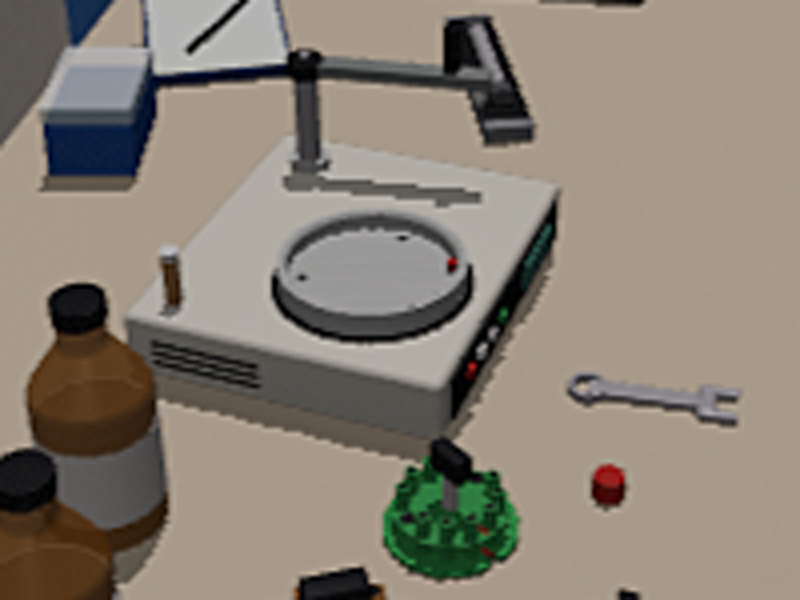

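View pics/side0d.png

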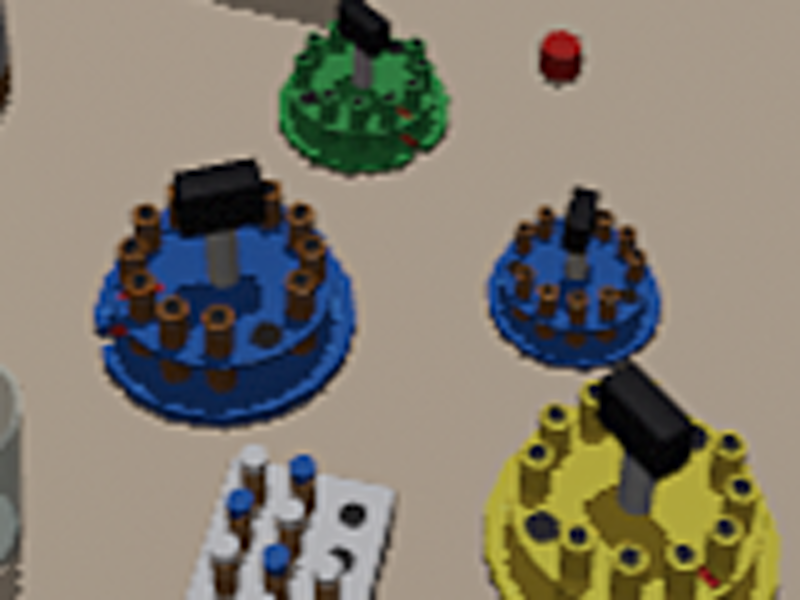

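```bash
python3 - <<'E'
from h import *
def c2(x,y): return (195+x/3.8,135+y/3.8)
car=c2(180,262);P=onz("top",car,15);N=onz("top",c2(157,212),4);H=onz("top",c2(165,257),98)
print("car",P,"notch",N,"handle top",H)
d=onz("top",c2(534,212),76);k=onz("top",c2(551,274),76)
print("dish",d,"key",k, np.degrees(np.arctan2(*(k-d)[[1,0]])))
pv=onz("top",c2(719,108),170);kn=onz("top",c2(717,242),202);print("pivot",pv,"knob",kn)
# side-view check
for n,p in (("car0",P),("dish",d),("key",k),("knob",kn),("handle",H)): print(n,proj("side",p))
for c in [(465,34),(757,92),(708,346),(412,288)]: print("corner",onz("top",c2(*c),60))
E
```

```text
car [525.99435165 302.72848035  15.        ] notch [577.16091601 329.91527959   4.        ] handle top [525.31321529 302.21033403  98.        ]
dish [578.15579424 -52.37107986  76.        ] key [517.89752014 -70.06691623  76.        ] -163.63425342922977
pivot [ 669.51523933 -220.37154785  170.        ] knob [ 542.34123307 -216.04198673  202.        ]
car0 [306.85456287 308.01682987]
dish [314.00037103 205.67848651]
key [334.09554643 204.29576178]
knob [333.86486338 146.5919042 ]
handle [306.00103386 283.46749014]
corner [755.77313576  19.24241656  60.        ]
corner [ 703.46404434 -271.03441404   60.        ]
corner [ 451.44422278 -225.42100387   60.        ]
corner [502.28476792  65.70375474  60.        ]
```

```bash
python3 -m pendant '[{"claw":0.07,"delta_pos":[-0.05,-0.02,-0.025],"rotation":[0,0,0.18]},{"claw":0.07,"delta_pos":[-0.10,-0.04,-0.025],"rotation":[0,0,0.36]},{"claw":0.07,"delta_pos":[-0.15,-0.06,-0.025],"rotation":[0,0,0.54]},{"claw":0.07,"delta_pos":[-0.20,-0.08,-0.025],"rotation":[0,0,0.72]},{"claw":0.07,"delta_pos":[-0.25,-0.10,-0.025],"rotation":[0,0,0.90]},{"claw":0.07,"delta_pos":[-0.30,-0.12,-0.025],"rotation":[0,0,1.08]},{"claw":0.07,"delta_pos":[-0.33,-0.13,-0.025],"rotation":[0,0,1.26]},{"claw":0.07,"delta_pos":[-0.35,-0.135,-0.025],"rotation":[0,0,1.44]},{"claw":0.07,"delta_pos":[-0.36,-0.139,-0.025],"rotation":[0,0,1.62]},{"claw":0.07,"delta_pos":[-0.36,-0.139,-0.025],"rotation":[0,0,1.8]}]'
```

```text
clock: 1.4
eef_pos: [472.7, 273.8, 229.7]
eef_rot: [-3.141, 0.001, 1.01]
wrist_force: [-0.0, 0.9, -0.2]
finger_gap: 70.0
```

```bash
python3 -m pendant '[{"claw":0.05,"delta_pos":[0,0,0],"rotation":[0,0,0.18]},{"claw":0.05,"delta_pos":[0,0,0],"rotation":[0,0,0.36]},{"claw":0.05,"delta_pos":[0,0,0],"rotation":[0,0,0.52]},{"claw":0.05,"delta_pos":[0,0,0],"rotation":[0,0,0.52]},{"claw":0.05,"delta_pos":[0,0,0],"rotation":[0,0,0.52]}]'
python3 - <<'E'
from h import *
s=manip.read_state();print(s['eef_pos'],s['eef_rot'],s['joints'])
cv2.imwrite("pics/w1.png",cv2.cvtColor(manip.camera("wrist"),cv2.COLOR_RGB2BGR))
import pickle;pickle.dump(s,open("s1.pkl","wb"))
print(proj("wrist",[526,302.5,98],s),proj("wrist",[526,302.5,8],s))
E
```

```text
clock: 2.02
eef_pos: [472.7, 273.8, 229.6]
eef_rot: [3.141, 0.002, 0.493]
wrist_force: [-0.1, 0.9, 0.7]
finger_gap: 50.0
[472.6539844  273.82525034 229.59620232] [3.14105938e+00 1.64568902e-03 4.93392952e-01] [ 4.58326423e-01  2.74761973e-01  1.49665731e+00 -6.02529535e-04
  1.37179939e+00  1.53584895e+00]
[321.98143825 130.80128972] [321.71161413 127.59645579]
```

View pics/w1.png

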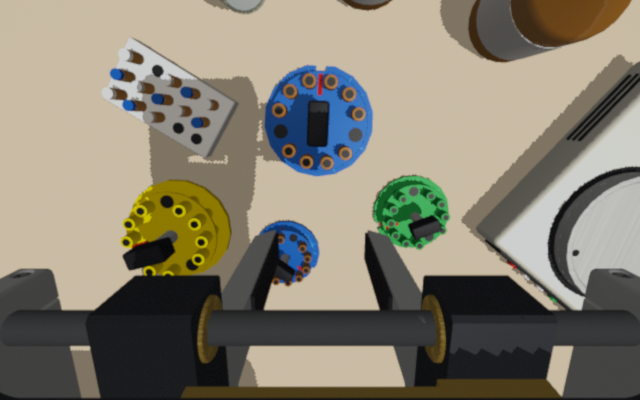

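```bash
python3 - <<'E'
from h import *
import pickle;s=pickle.load(open("s1.pkl","rb"))
im=cv2.imread("pics/w1.png");hsv=cv2.cvtColor(im,cv2.COLOR_BGR2HSV)
m=cv2.inRange(hsv,(100,120,40),(130,255,255)); m[:, :262]=0;m[:,378:]=0;m[190:]=0
cnt=max(cv2.findContours(cv2.morphologyEx(m,cv2.MORPH_CLOSE,np.ones((5,5))),cv2.RETR_EXTERNAL,cv2.CHAIN_APPROX_NONE)[0],key=cv2.contourArea)
pts=cnt[:,0,:].astype(float)
W=np.array([onz("wrist",p,6,s)[:2] for p in pts])
# circle fit
for it in range(4):
    A=np.c_[2*W,np.ones(len(W))];x=np.linalg.lstsq(A,(W**2).sum(1),rcond=None)[0];r=np.sqrt(x[2]+x[:2]@x[:2])
    e=np.hypot(*(W-x[:2]).T)-r; W=W[abs(e)<max(1.5,np.std(e))]
print("disc",x[:2],r,len(W))
b=cv2.inRange(hsv,(0,0,0),(180,255,60)); b[:95]=0;b[150:]=0;b[:,:300]=0;b[:,335:]=0
c=max(cv2.findContours(b,cv2.RETR_EXTERNAL,cv2.CHAIN_APPROX_NONE)[0],key=cv2.contourArea)
print(cv2.minAreaRect(c),cv2.boundingRect(c))
# handle axis on top plane
r_=cv2.minAreaRect(c);box=cv2.boxPoints(r_);Wb=np.array([onz("wrist",p,98,s)[:2] for p in box]);print(Wb,Wb.mean(0))
rd=cv2.inRange(hsv,(0,140,60),(8,255,255))|cv2.inRange(hsv,(172,140,60),(180,255,255));rd[:60]=0;rd[120:]=0;rd[:,290:][:,60:]=0;rd[:,:290]=0
ys,xs=np.nonzero(rd);print("red",xs.mean(),ys.mean(),len(xs))
P=onz("wrist",(xs.mean(),ys.mean()),32,s);print(np.degrees(np.arctan2(P[1]-x[1],P[0]-x[0])))
N=onz("wrist",(320,70),8,s);print("notch",np.degrees(np.arctan2(N[1]-x[1],N[0]-x[0])))
crop("pics/w1.png","pics/w1c.png",255,55,385,185,4.5)
E
```

```text
disc [529.73256111 309.25985719] 63.19238136371352 292
((317.2237243652344, 123.57835388183594), (20.20640754699707, 45.089805603027344), 2.602562189102173) (307, 101, 22, 46)
[[507.00808471 309.1528147 ]
 [543.62469531 326.18671659]
 [551.57001888 309.7152781 ]
 [515.19724309 292.10454291]] [529.35001049 309.28983808]
red 319.6849315068493 84.46575342465754 73
25.506491536545425
notch 26.045925006993134
```

View pics/w1c.png

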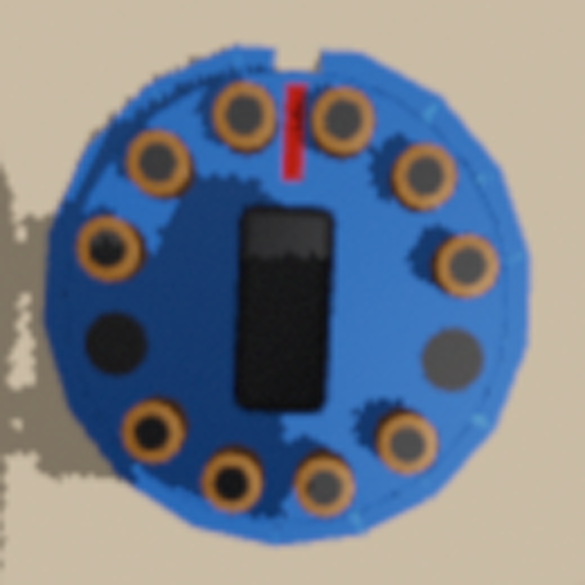

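```bash
python3 -m pendant '[{"claw":0.05,"delta_pos":[0.04,-0.003,0.0],"rotation":[0,0,0.046]},{"claw":0.05,"delta_pos":[0.0668,-0.0045,0.04],"rotation":[0,0,0.046]},{"claw":0.05,"delta_pos":[0.0668,-0.0045,0.09],"rotation":[0,0,0.046]},{"claw":0.05,"delta_pos":[0.0668,-0.0045,0.110],"rotation":[0,0,0.046]},{"claw":0.05,"delta_pos":[0.0668,-0.0045,0.11],"rotation":[0,0,0.046]}]'
python3 - <<'E'
from h import *
s=manip.read_state();print(s['eef_pos'],s['eef_rot'])
cv2.imwrite("pics/w2.png",cv2.cvtColor(manip.camera("wrist"),cv2.COLOR_RGB2BGR))
import pickle;pickle.dump(s,open("s2.pkl","wb"))
p=s['eef_pos']
print(proj("wrist",[p[0],p[1],98],s),proj("wrist",p,s))
E
```

```text
clock: 2.7
eef_pos: [528.7, 308.9, 118.1]
eef_rot: [3.141, 0.005, 0.448]
wrist_force: [0.1, -0.3, 0.1]
finger_gap: 50.1
[528.66017251 308.94189296 118.10887938] [3.14091081 0.004514   0.44839894]
[322.60984057 234.25328177] [322.80153378 246.30588433]
```

View pics/w2.png

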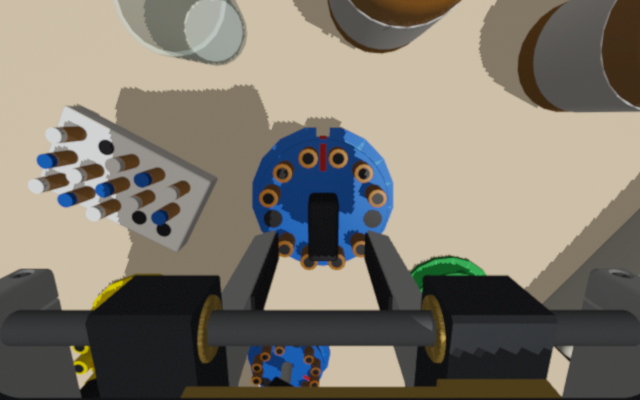

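```bash
python3 - <<'E'
from h import *
import pickle;s=pickle.load(open("s2.pkl","rb"))
crop("pics/w2.png","pics/w2c.png",245,120,400,275,5)
yw=s['eef_rot'][2]
for d in(-21,0,21): 
  p=s['eef_pos']+d*np.array([np.cos(yw),np.sin(yw),0]);p[2]=98;print(d,proj("wrist",p,s))
  p[2]=70;print(d,70,proj("wrist",p,s))
E
```

```text
-21 [322.59082481 264.24417966]
-21 70 [322.38285989 247.70204527]
0 [322.60984057 234.25328177]
0 70 [322.39504375 220.74805264]
21 [322.62984507 202.70298001]
21 70 [322.40778748 192.55550086]
```

View pics/w2c.png

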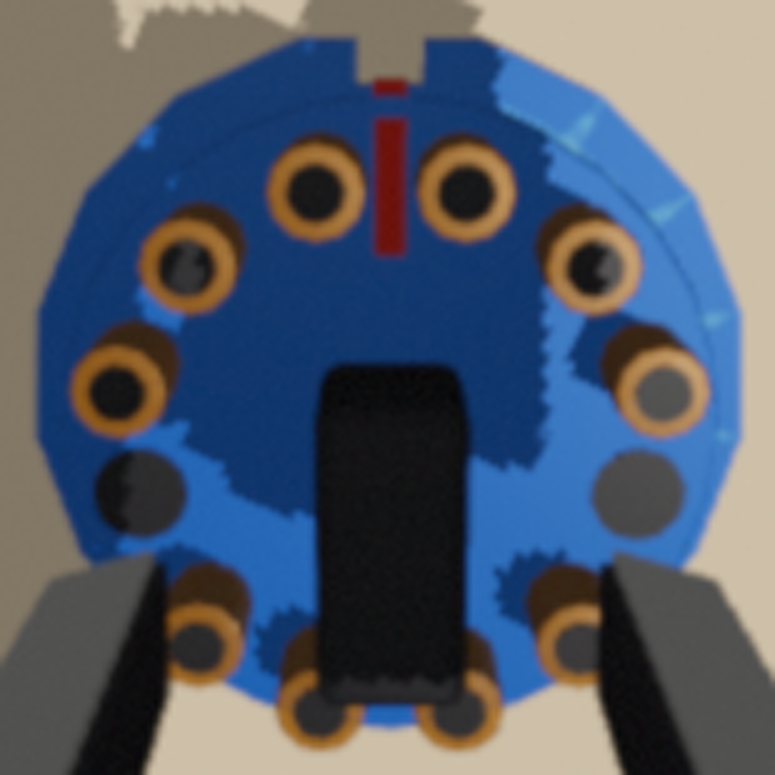

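```bash
python3 -m pendant '[{"claw":0.05,"delta_pos":[0,0,0.03],"rotation":[0,0,0]},{"claw":0.05,"delta_pos":[0,0,0.0515],"rotation":[0,0,0]},{"claw":0.05,"delta_pos":[0,0,0.0515],"rotation":[0,0,0]},{"claw":0.012,"delta_pos":[0,0,0.0515],"rotation":[0,0,0]},{"claw":0.012,"delta_pos":[0,0,0.0515],"rotation":[0,0,0]},{"claw":0.012,"delta_pos":[0,0,0.0515],"rotation":[0,0,0]},{"claw":0.012,"delta_pos":[0,0,0.0515],"rotation":[0,0,0]},{"claw":0.012,"delta_pos":[0,0,0.0515],"rotation":[0,0,0]}]' 25
python3 -c "
from h import *
s=manip.read_state();print(s['eef_pos'],s['eef_rot'],s['wrist_force'],s['moment'],s['finger_gap'])"
```

```text
clock: 3.75
eef_pos: [529.5, 309.2, 68.9]
eef_rot: [3.141, 0.001, 0.448]
wrist_force: [-0.7, -1.7, 6.1]
finger_gap: 19.8
[529.51804186 309.22983865  68.86015309] [3.14083320e+00 1.10248330e-03 4.48068282e-01] [-0.71424709 -1.69635022  6.13784493] [-0.31370255  0.23314623  0.03900213] 19.804056999577266
```

```bash
python3 -m pendant '[{"claw":0.012,"delta_pos":[0,0,-0.01],"rotation":[0,0,0]},{"claw":0.012,"delta_pos":[0,0,-0.03],"rotation":[0,0,0]},{"claw":0.012,"delta_pos":[0,0,-0.03],"rotation":[0,0,0]},{"claw":0.012,"delta_pos":[0,0,-0.03],"rotation":[0,0,0]}]' 30
python3 -c "
from h import *
s=manip.read_state();print(s['eef_pos'],s['eef_rot'],s['wrist_force'],s['moment'],s['finger_gap'])"
```

```text
clock: 4.25
eef_pos: [529.2, 309.1, 98.1]
eef_rot: [3.141, 0.002, 0.448]
wrist_force: [-0.3, 0.2, -3.2]
finger_gap: 19.9
[529.16755024 309.09958909  98.10319095] [3.14085580e+00 2.16654045e-03 4.48091454e-01] [-0.33574953  0.23701847 -3.15152806] [-0.04367083  0.14755742 -0.05369285] 19.912119962118762
```

```bash
python3 - <<'E'
from h import *
m=manip.camera_model("wrist");T=np.linalg.inv(m['T_tool_cam'])
def pt(p):
    q=T@np.r_[p,1];return m['cx']+m['fx']*q[0]/-q[2], m['cy']-m['fy']*q[1]/-q[2]
print("disc edge",pt([65,0,69]),pt([65,0,61]))
for x in (100,130,150):
  for h in (250,): print(x,pt([x-66,0,h-76]),pt([x,0,h-76]),pt([x+66,0,h-76]))
E
```

```text
disc edge (np.float64(322.3549370370479), np.float64(128.35073734764688)) (np.float64(322.4012593335647), np.float64(128.7255296001202))
100 (np.float64(321.93859424630153), np.float64(154.71208410089005)) (np.float64(321.94246239173293), np.float64(89.79188560419138)) (np.float64(321.94673187668377), np.float64(18.135890397779434))
130 (np.float64(321.94030643422207), np.float64(125.9759412553536)) (np.float64(321.9443496629287), np.float64(58.11726973982903)) (np.float64(321.94882252804587), np.float64(-16.952113355723213))
150 (np.float64(321.94149003710487), np.float64(106.11119328860076)) (np.float64(321.9456566775204), np.float64(36.181267530132914)) (np.float64(321.9502733131361), np.float64(-41.301057237037156))
```

```bash
python3 -m pendant '[{"claw":0.012,"delta_pos":[0,0,-0.03],"rotation":[0,0,0]},{"claw":0.012,"delta_pos":[0,0,-0.075],"rotation":[0,0,0]},{"claw":0.012,"delta_pos":[-0.01,0.015,-0.12],"rotation":[0,0,0]},{"claw":0.012,"delta_pos":[-0.035,0.05,-0.16],"rotation":[0,0,0.03]},{"claw":0.012,"delta_pos":[-0.065,0.095,-0.182],"rotation":[0,0,0.06]},{"claw":0.012,"delta_pos":[-0.097,0.142,-0.182],"rotation":[0,0,0.09]},{"claw":0.012,"delta_pos":[-0.13,0.19,-0.182],"rotation":[0,0,0.12]},{"claw":0.012,"delta_pos":[-0.162,0.238,-0.182],"rotation":[0,0,0.15]},{"claw":0.012,"delta_pos":[-0.194,0.285,-0.182],"rotation":[0,0,0.168]},{"claw":0.012,"delta_pos":[-0.215,0.316,-0.182],"rotation":[0,0,0.168]}]'

```

```text
clock: 5.5
eef_pos: [471.8, -70.7, 280.1]
eef_rot: [3.141, 0.003, 0.278]
wrist_force: [0.2, -0.1, -3.3]
finger_gap: 19.7
```

```bash
python3 -m pendant '[{"claw":0.012,"delta_pos":[-0.008,0.012,0],"rotation":[0,0,0]},{"claw":0.012,"delta_pos":[-0.008,0.012,0],"rotation":[0,0,0]},{"claw":0.012,"delta_pos":[-0.008,0.012,0],"rotation":[0,0,0]}]'
python3 - <<'E'
from h import *
s=manip.read_state();print(s['eef_pos'],s['eef_rot'])
cv2.imwrite("pics/w3.png",cv2.cvtColor(manip.camera("wrist"),cv2.COLOR_RGB2BGR))
import pickle;pickle.dump(s,open("s3.pkl","wb"))
E
```

```text
clock: 5.88
eef_pos: [467.5, -83.4, 279.9]
eef_rot: [3.141, 0.003, 0.279]
wrist_force: [-0.5, -0.1, -3.3]
finger_gap: 19.5
[467.53295227 -83.43203439 279.86299263] [3.14140219 0.00331133 0.27933801]
```

View pics/w3.png

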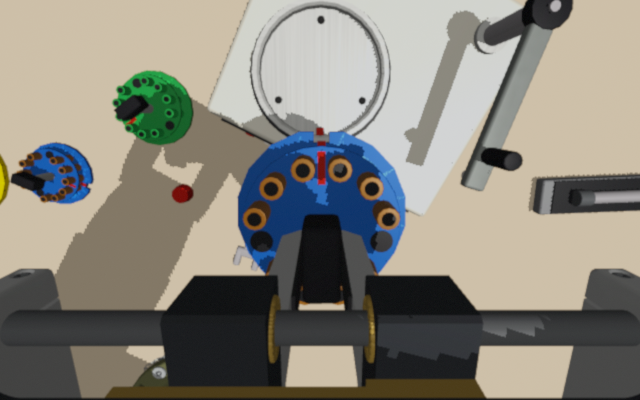

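```bash
cat > dish.py <<'E'
from h import *
import pickle
def studs(pic,s,guess,rowmax,show=None):
    im=cv2.imread(pic);g=cv2.cvtColor(im,cv2.COLOR_BGR2GRAY)
    out=[]
    for gx,gy in guess:
        w=g[max(0,gy-7):gy+8,gx-7:gx+8].astype(float);t=(np.median(w)+w.min())/2
        ys,xs=np.nonzero(w<t);px=(gx-7+xs.mean(),max(0,gy-7)+ys.mean());out.append(onz("wrist",px,70,s)[:2]);print("stud px",np.round(px,1),len(xs))
    out=np.array(out);c=out.mean(0);
    print("studs",out.round(1),"centre",c.round(2),"radii",np.hypot(*(out-c).T).round(1),"ang",np.degrees(np.arctan2(out[:,1]-c[1],out[:,0]-c[0])).round(1))
    return c
E
python3 - <<'E'
from dish import *
s=pickle.load(open("s3.pkl","rb"))
studs("pics/w3.png",s,[(320,20),(278,100),(362,101)],0)
# red key
hsv=cv2.cvtColor(cv2.imread("pics/w3.png"),cv2.COLOR_BGR2HSV)
rd=cv2.inRange(hsv,(0,140,60),(8,255,255))|cv2.inRange(hsv,(172,140,60),(180,255,255));rd[:,:300]=0;rd[:,340:]=0
n,l,st,c=cv2.connectedComponentsWithStats(rd);print(st[1:],c[1:])
print("key",onz("wrist",(320.5,131),76,s))
print("pivot",onz("wrist",(551,8),175,s),"knob",onz("wrist",(513,160),202,s))
crop("pics/w3.png","pics/w3c.png",240,0,400,150,5)
E
```

```text
stud px [320.5  19.3] 42
stud px [277.8  99.5] 36
stud px [362.6 101.4] 40
studs [[ 633.7  -34.2]
 [ 541.7  -10.3]
 [ 566.2 -103.1]] centre [580.53 -49.21] radii [55.2 55.  55.8] ang [  15.7  134.9 -104.9]
[[317 128   6   7  41]
 [318 142   7   3  21]
 [318 152   7  32 223]] [[319.43902439 131.07317073]
 [321.         143.        ]
 [321.01345291 167.43049327]]
key [521.7232847  -66.22173733  76.        ]
pivot [ 664.57359897 -211.09417534  175.        ] knob [ 547.15112    -215.79695853  202.        ]
```

View pics/w3c.png

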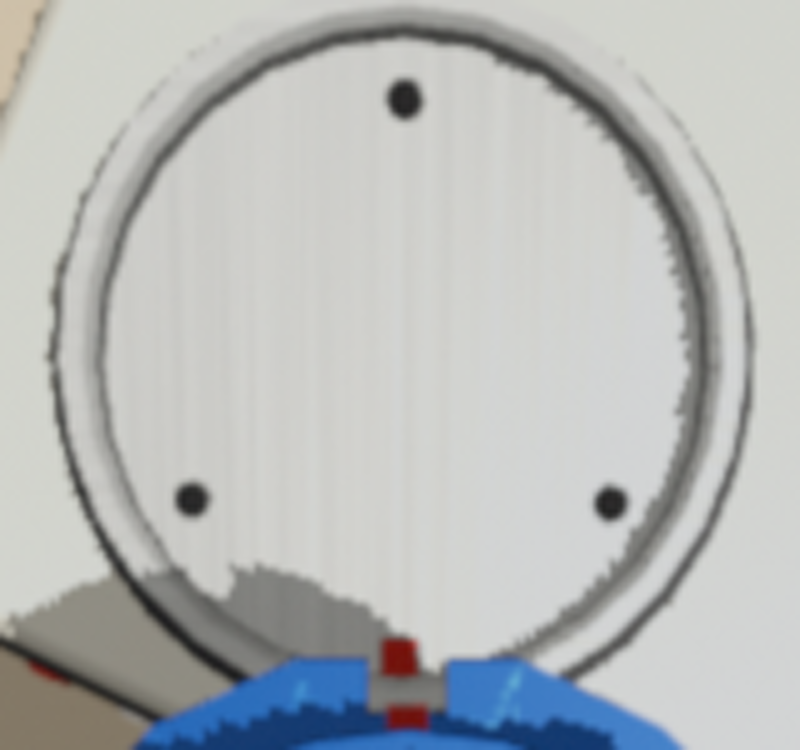

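```bash
python3 -m pendant '[{"claw":0.012,"delta_pos":[0.02,0,0],"rotation":[0,0,-0.1]},{"claw":0.012,"delta_pos":[0.045,0,0],"rotation":[0,0,-0.25]},{"claw":0.012,"delta_pos":[0.07,0,0],"rotation":[0,0,-0.42]},{"claw":0.012,"delta_pos":[0.1,0,0],"rotation":[0,0,-0.60]},{"claw":0.012,"delta_pos":[0.13,0,0],"rotation":[0,0,-0.78]},{"claw":0.012,"delta_pos":[0.16,0,0],"rotation":[0,0,-0.96]},{"claw":0.012,"delta_pos":[0.19,0,0],"rotation":[0,0,-1.14]},{"claw":0.012,"delta_pos":[0.215,0,0],"rotation":[0,0,-1.32]},{"claw":0.012,"delta_pos":[0.228,0,0],"rotation":[0,0,-1.5]},{"claw":0.012,"delta_pos":[0.228,0,0],"rotation":[0,0,-1.6]}]'
python3 -c "
from h import *
s=manip.read_state();print(s['eef_pos'],s['eef_rot'],s['joints'])"
```

```text
clock: 7.18
eef_pos: [687.4, -18.6, 277.9]
eef_rot: [-3.137, -0.0, 1.886]
wrist_force: [0.5, -0.3, -3.5]
finger_gap: 19.9
[687.38340318 -18.61019307 277.94657941] [-3.13715234e+00 -4.64340325e-04  1.88620276e+00] [-7.98135187e-02  5.98689661e-01  9.32262605e-01 -1.28227274e-03
  1.61491715e+00 -3.95274798e-01]
```

```bash
python3 -m pendant '[{"claw":0.012,"delta_pos":[0,0,0],"rotation":[0,0,-0.15]},{"claw":0.012,"delta_pos":[0,0,0],"rotation":[0,0,-0.33]},{"claw":0.012,"delta_pos":[0,0,0],"rotation":[0,0,-0.51]},{"claw":0.012,"delta_pos":[0,0,0],"rotation":[0,0,-0.69]},{"claw":0.012,"delta_pos":[0,0,0],"rotation":[0,0,-0.87]},{"claw":0.012,"delta_pos":[0,0,0],"rotation":[0,0,-1.05]},{"claw":0.012,"delta_pos":[0,0,0],"rotation":[0,0,-1.23]},{"claw":0.012,"delta_pos":[0,0,0],"rotation":[0,0,-1.4]},{"claw":0.012,"delta_pos":[0,0,0],"rotation":[0,0,-1.53]},{"claw":0.012,"delta_pos":[0,0,0],"rotation":[0,0,-1.53]}]'
python3 - <<'E'
from h import *
s=manip.read_state();print(s['eef_pos'],s['eef_rot'],s['joints'],s['wrist_force'])
cv2.imwrite("pics/w4.png",cv2.cvtColor(manip.camera("wrist"),cv2.COLOR_RGB2BGR))
import pickle;pickle.dump(s,open("s4.pkl","wb"))
for a in (0,120,240):
  t=np.radians(15.6+a);print(proj("wrist",[580.5+55*np.cos(t),-49.2+55*np.sin(t),70],s))
E
```

```text
clock: 8.43
eef_pos: [687.5, -17.4, 277.5]
eef_rot: [3.141, -0.005, -2.867]
wrist_force: [0.0, 0.5, -4.5]
finger_gap: 19.6
[687.46799466 -17.41309604 277.53253746] [ 3.14102254 -0.00493609 -2.86652255] [-7.81088046e-02  5.99303078e-01  9.32246324e-01 -1.17351486e-03
  1.61487184e+00 -1.92402270e+00] [ 0.03243406  0.45528416 -4.45411517]
[318.83790281 131.82634985]
[362.49604332  54.73100987]
[275.25283264  54.5181993 ]
```

View pics/w4.png

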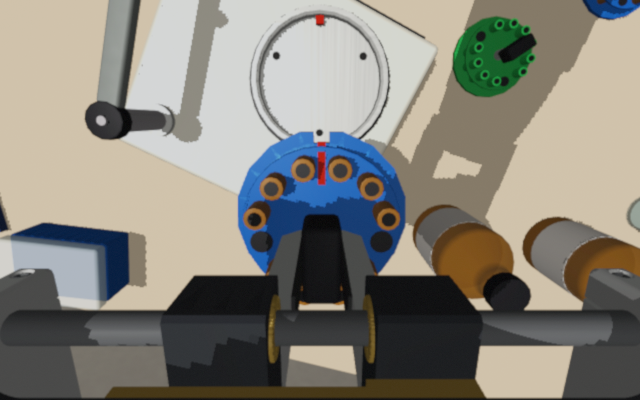

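```bash
python3 - <<'E'
from dish import *
s=pickle.load(open("s4.pkl","rb"))
studs("pics/w4.png",s,[(277,56),(363,56),(320,131)],0)
hsv=cv2.cvtColor(cv2.imread("pics/w4.png"),cv2.COLOR_BGR2HSV)
rd=cv2.inRange(hsv,(0,140,60),(8,255,255))|cv2.inRange(hsv,(172,140,60),(180,255,255));rd[:,:300]=0;rd[:,340:]=0
n,l,st,c=cv2.connectedComponentsWithStats(rd);print(st[1:],c[1:])
print("key",onz("wrist",(c[1][0],19),76,s))
print("pivot",onz("wrist",(102,120),175,s))
m=cv2.inRange(hsv,(100,120,40),(130,255,255));m[:,:230]=0;m[:,412:]=0;m[280:]=0;m[:125]=0
for z,name in ((70,'disc')):pass
E
python3 - <<'E'
from dish import *
for f,sn in (("pics/w3.png","s3.pkl"),("pics/w4.png","s4.pkl")):
    s=pickle.load(open(sn,"rb"));hsv=cv2.cvtColor(cv2.imread(f),cv2.COLOR_BGR2HSV)
    m=cv2.inRange(hsv,(100,120,40),(130,255,255));m[:,:230]=0;m[:,412:]=0;m[230:]=0;m[:125]=0
    cn=max(cv2.findContours(cv2.morphologyEx(m,cv2.MORPH_CLOSE,np.ones((5,5))),cv2.RETR_EXTERNAL,cv2.CHAIN_APPROX_NONE)[0],key=cv2.contourArea)[:,0,:].astype(float)
    cn=cn[cn[:,1]<225]
    z=s['eef_pos'][2]-69+8; W=np.array([onz("wrist",p,z,s)[:2] for p in cn])-s['eef_pos'][:2]
    y=s['eef_rot'][2];R=np.array([[np.cos(y),np.sin(y)],[np.sin(y),-np.cos(y)]]);L=W@R.T
    from scipy.optimize import least_squares
    r=least_squares(lambda p:np.hypot(*(L-p[:2]).T)-64.5,[0,0],loss='soft_l1');print("disc centre in tool",r.x,np.abs(r.fun).mean())
E
```

```text
stud px [275.8  55.2] 39
stud px [362.6  55.9] 38
stud px [319.1 132.3] 31
studs [[ 567.3 -101.7]
 [ 542.3  -10.2]
 [ 633.9  -34. ]] centre [581.19 -48.62] radii [54.8 54.7 54.7] ang [-104.6  135.4   15.5]
[[316  15   8  10  75]
 [318 142   7   4  28]
 [318 152   7  32 217]] [[319.54666667  19.21333333]
 [321.         143.5       ]
 [321.06912442 167.34101382]]
key [521.48724641 -64.92494851  76.        ]
pivot [ 669.13495621 -211.35165102  175.        ]
disc centre in tool [-3.11488407  0.90118386] 11.082780282936362
disc centre in tool [-2.88187252  0.93049962] 11.047639092720894Traceback (most recent call last):
  File "<stdin>", line 10, in <module>
TypeError: cannot unpack non-iterable int object
```

```bash
python3 - <<'E'
from dish import *
from scipy.optimize import least_squares
for f,sn in (("pics/w3.png","s3.pkl"),("pics/w4.png","s4.pkl")):
    s=pickle.load(open(sn,"rb"));hsv=cv2.cvtColor(cv2.imread(f),cv2.COLOR_BGR2HSV)
    m=cv2.inRange(hsv,(100,100,40),(130,255,255));m[:,:230]=0;m[:,412:]=0;m[260:]=0;m[:125]=0
    cn=[]
    for r in range(140,256,2):
        xs=np.nonzero(m[r])[0]
        if r<212: cn+= [(xs.min()-.5,r)]
        if r<235: cn+=[(xs.max()+.5,r)]
    for c in list(range(290,310))+list(range(332,352)):
        cn.append((c,np.nonzero(m[:,c])[0].min()-.5))
    z=s['eef_pos'][2]-69+6; W=np.array([onz("wrist",p,z,s)[:2] for p in cn])-s['eef_pos'][:2]
    y=s['eef_rot'][2];R=np.array([[np.cos(y),np.sin(y)],[np.sin(y),-np.cos(y)]]);L=W@R.T
    for q in (None,64.3):
      r=least_squares(lambda p:np.hypot(*(L-p[:2]).T)-(p[2] if q is None else q),[0,0,64],loss='soft_l1');print("disc centre in tool",r.x,np.abs(r.fun).mean())
E
python3 - <<'E'
from h import *
crop("pics/w4.png","pics/w4c.png",225,120,420,280,4)
E
```

```text
disc centre in tool [-1.07807805  0.96165873 64.21292963] 0.3754141637132196
disc centre in tool [-1.18657828  0.94156516 64.        ] 0.3799032472110363
disc centre in tool [-0.90872414  0.95041061 64.37478704] 0.29540652281361324
disc centre in tool [-0.81654443  0.96619219 64.        ] 0.29544156088094076
```

View pics/w4c.png

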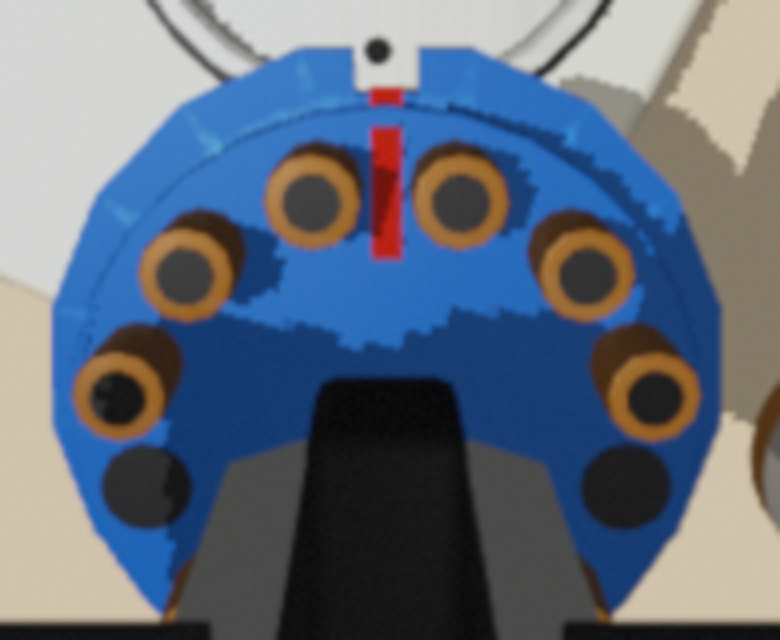

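```bash
python3 - <<'E'
from dish import *
from scipy.optimize import least_squares
m_=manip.camera_model("wrist");T=m_['T_tool_cam']
def tool(px,z):
    d=T[:3,:3]@np.array([(px[0]-m_['cx'])/m_['fx'],-(px[1]-m_['cy'])/m_['fy'],-1]);o=T[:3,3];return (o+d*(z-o[2])/d[2])[:2]
for f in ("pics/w3.png","pics/w4.png"):
    hsv=cv2.cvtColor(cv2.imread(f),cv2.COLOR_BGR2HSV)
    m=cv2.inRange(hsv,(100,100,40),(130,255,255));m[:,:230]=0;m[:,412:]=0
    P=[]
    for r in range(150,212,2):
        xs=np.nonzero(m[r])[0];a=tool((xs.min()-.5,r),63);b=tool((xs.max()+.5,r),63);P+=[a,b]
        if r%10==0: print(r,xs.min(),xs.max(),a.round(1),b.round(1))
    top=[tool((c,np.nonzero(m[120:,c])[0].min()+119.5),63) for c in list(range(292,310))+list(range(332,350))]
    P=np.array(P+top)
    r=least_squares(lambda p:np.hypot(*(P-p[:2]).T)-p[2],[0,0,64],loss='soft_l1');print(r.x,np.abs(r.fun).mean())
    for px,z in (((321.05,167.3),37),((321,143.2),61)): print("red",tool(px,z))
    print("studs/keycol",tool((319.5,19.2),277.5-76))
E
```

```text
150 266 376 [ 48.8 -39.8] [48.7 41.4]
160 257 385 [ 41.5 -46.7] [41.4 48.4]
170 248 394 [ 34.  -53.8] [34.  55.4]
180 244 398 [ 26.5 -57.2] [26.4 58.9]
190 241 402 [ 18.8 -60. ] [18.8 62.3]
200 239 404 [ 11. -62.] [11.  64.3]
210 239 405 [  3.1 -62.5] [ 3.1 65.6]
[-0.73525472  0.93634921 64.08892509] 0.37384648267571385
red [39.91526479  0.88975248]
red [53.82918336  0.84012478]
studs/keycol [171.23005842  -0.8031856 ]
150 266 376 [ 48.8 -39.8] [48.7 41.4]
160 257 386 [ 41.5 -46.7] [41.4 49.1]
170 249 394 [ 34.  -53.1] [34.  55.4]
180 245 398 [ 26.5 -56.5] [26.4 58.9]
190 241 401 [ 18.8 -60. ] [18.8 61.6]
200 238 404 [ 11.  -62.7] [11.  64.3]
210 238 404 [  3.1 -63.2] [ 3.1 64.8]
[-1.17350763  0.90606916 64.32876695] 0.2977335630579358
red [39.91526479  0.88975248]
red [53.82918336  0.84012478]
studs/keycol [171.23005842  -0.8031856 ]
```

```bash
python3 -m pendant '[{"claw":0.012,"delta_pos":[0.03,-0.001,0],"rotation":[0,0,0.006]},{"claw":0.012,"delta_pos":[0.07,-0.002,0],"rotation":[0,0,0.006]},{"claw":0.012,"delta_pos":[0.1,-0.0021,0.01],"rotation":[0,0,0.006]},{"claw":0.012,"delta_pos":[0.1117,-0.0021,0.04],"rotation":[0,0,0.006]},{"claw":0.012,"delta_pos":[0.1117,-0.0021,0.08],"rotation":[0,0,0.006]},{"claw":0.012,"delta_pos":[0.1117,-0.0021,0.105],"rotation":[0,0,0.006]},{"claw":0.012,"delta_pos":[0.1117,-0.0021,0.1125],"rotation":[0,0,0.006]},{"claw":0.012,"delta_pos":[0.1117,-0.0021,0.1125],"rotation":[0,0,0.006]},{"claw":0.012,"delta_pos":[0.1117,-0.0021,0.1125],"rotation":[0,0,0.006]}]'
python3 - <<'E'
from h import *
s=manip.read_state();print(s['eef_pos'],s['eef_rot'],s['wrist_force'],s['moment'])
cv2.imwrite("pics/w5.png",cv2.cvtColor(manip.camera("wrist"),cv2.COLOR_RGB2BGR))
crop("pics/w5.png","pics/w5c.png",225,90,420,280,4)
E
```

```text
clock: 9.6
eef_pos: [580.5, -49.8, 166.9]
eef_rot: [-3.141, -0.003, -2.875]
wrist_force: [0.7, 0.7, -3.0]
finger_gap: 19.6
[580.45884314 -49.77671344 166.91905893] [-3.14133876e+00 -3.13332014e-03 -2.87520110e+00] [ 0.70516353  0.71523172 -2.98501071] [ 0.07013818  0.00666523 -0.00601557]
```

View pics/w5c.png

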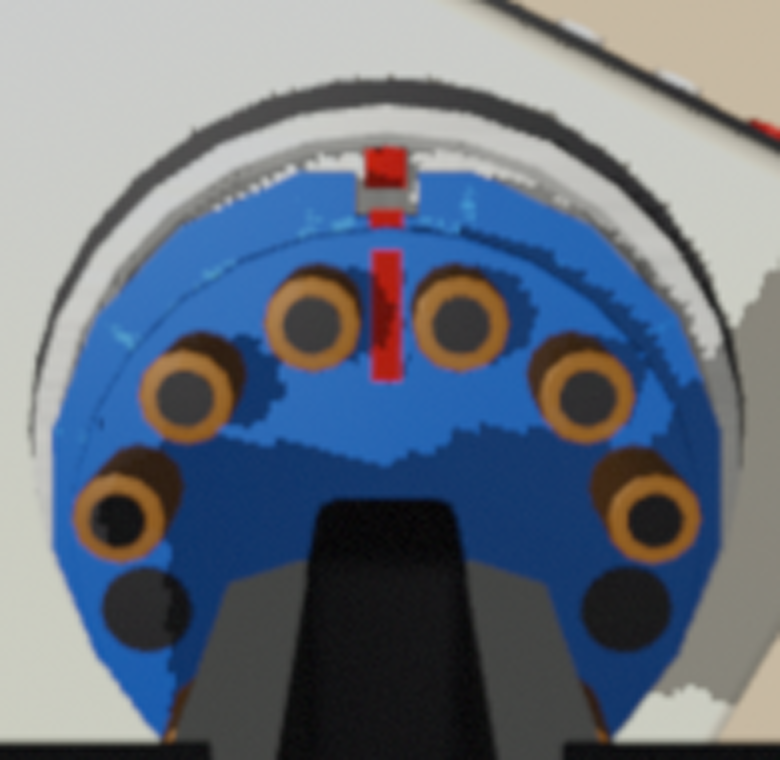

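```bash
python3 -m pendant '[{"claw":0.012,"delta_pos":[0,0,0.006],"rotation":[0,0,0]},{"claw":0.012,"delta_pos":[0,0,0.012],"rotation":[0,0,0]},{"claw":0.012,"delta_pos":[0,0,0.016],"rotation":[0,0,0]},{"claw":0.012,"delta_pos":[0,0,0.018],"rotation":[0,0,0]},{"claw":0.012,"delta_pos":[0,0,0.018],"rotation":[0,0,0]},{"claw":0.012,"delta_pos":[0,0,0.018],"rotation":[0,0,0]}]'
python3 -c "
from h import *
s=manip.read_state();print(s['eef_pos'],s['eef_rot'],s['wrist_force'],s['moment'])"
```

```text
clock: 10.4
eef_pos: [580.4, -49.9, 149.0]
eef_rot: [-3.141, -0.003, -2.875]
wrist_force: [-0.2, -1.1, -4.4]
finger_gap: 19.8
[580.42292386 -49.8744922  148.98623435] [-3.14123493e+00 -2.95850090e-03 -2.87518511e+00] [-0.15551041 -1.0543296  -4.44276321] [ 0.0676356  -0.01690937  0.06295761]
```

```bash
python3 -m pendant '[{"claw":0.012,"delta_pos":[0,0,0.002],"rotation":[0,0,0]},{"claw":0.012,"delta_pos":[0,0,0.0035],"rotation":[0,0,0]},{"claw":0.012,"delta_pos":[0,0,0.0045],"rotation":[0,0,0]},{"claw":0.012,"delta_pos":[0,0,0.005],"rotation":[0,0,0]},{"claw":0.012,"delta_pos":[0,0,0.005],"rotation":[0,0,0]}]'
python3 - <<'E'
from h import *
s=manip.read_state();print(s['eef_pos'],s['eef_rot'],s['wrist_force'],s['moment'])
cv2.imwrite("pics/w6.png",cv2.cvtColor(manip.camera("wrist"),cv2.COLOR_RGB2BGR))
crop("pics/w6.png","pics/w6c.png",225,90,420,280,4)
E
```

```text
clock: 11.02
eef_pos: [580.4, -49.8, 144.0]
eef_rot: [-3.141, -0.003, -2.875]
wrist_force: [1.1, -0.4, -3.5]
finger_gap: 19.5
[580.41994506 -49.84562437 143.97739641] [-3.14122802e+00 -2.95938109e-03 -2.87512775e+00] [ 1.09825262 -0.44893455 -3.54565151] [0.02839999 0.05525763 0.00990694]
```

View pics/w6c.png

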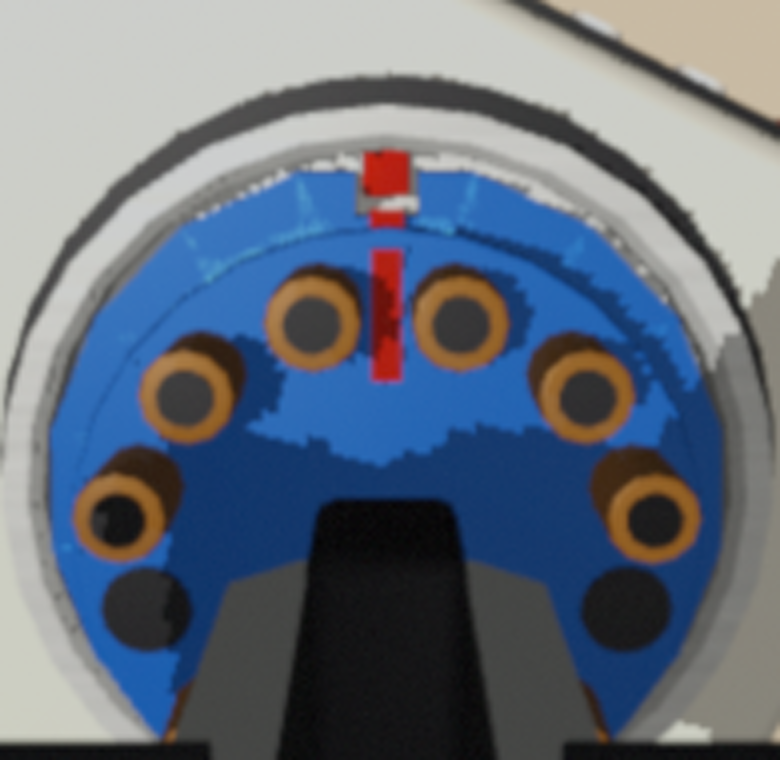

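```bash
python3 -m pendant '[{"claw":0.012,"delta_pos":[0,0,0.001],"rotation":[0,0,0]},{"claw":0.012,"delta_pos":[0,0,0.002],"rotation":[0,0,0]},{"claw":0.012,"delta_pos":[0,0,0.003],"rotation":[0,0,0]},{"claw":0.012,"delta_pos":[0,0,0.003],"rotation":[0,0,0]}]'
python3 -c "
from h import *
s=manip.read_state();print(s['eef_pos'],s['eef_rot'],s['wrist_force'],s['moment'])"
```

```text
clock: 11.58
eef_pos: [580.4, -49.9, 140.9]
eef_rot: [-3.141, -0.003, -2.875]
wrist_force: [0.5, -0.0, -3.7]
finger_gap: 20.1
[580.38536468 -49.86808331 140.91907865] [-3.14126483e+00 -3.04966812e-03 -2.87523313e+00] [ 0.54163544 -0.04197818 -3.68865244] [ 0.06575209 -0.0175897   0.03904584]
```

```bash
python3 -m pendant '[{"claw":0.012,"delta_pos":[0,0,0.0006],"rotation":[0,0,0]},{"claw":0.012,"delta_pos":[0,0,0.0012],"rotation":[0,0,0]},{"claw":0.012,"delta_pos":[0,0,0.0012],"rotation":[0,0,0]}]'
python3 -c "
from h import *
s=manip.read_state();print(s['eef_pos'],s['eef_rot'],s['wrist_force'],s['moment'])"
```

```text
clock: 11.95
eef_pos: [580.3, -49.9, 139.6]
eef_rot: [-3.141, -0.003, -2.875]
wrist_force: [0.1, 0.1, -4.1]
finger_gap: 19.6
[580.34472294 -49.85614651 139.63921896] [-3.14134453 -0.00316517 -2.87517565] [ 0.0765985   0.09604552 -4.09999355] [0.01791497 0.06148845 0.01480939]
```

```bash
python3 -m pendant '[{"claw":0.012,"delta_pos":[0,0,0.0006],"rotation":[0,0,0]},{"claw":0.012,"delta_pos":[0,0,0.001],"rotation":[0,0,0]},{"claw":0.012,"delta_pos":[0,0,0.001],"rotation":[0,0,0]}]'
python3 -c "
from h import *
s=manip.read_state();print(s['eef_pos'],s['eef_rot'],s['wrist_force'],s['moment'])"
```

```text
clock: 12.32
eef_pos: [580.4, -49.8, 138.8]
eef_rot: [-3.141, -0.003, -2.875]
wrist_force: [-0.2, -0.8, -1.7]
finger_gap: 20.1
[580.42139725 -49.84368707 138.83957021] [-3.14122460e+00 -2.89616595e-03 -2.87516146e+00] [-0.17252453 -0.80454657 -1.67780685] [0.05051513 0.16738347 0.01344653]
```

```bash
python3 -m pendant '[{"claw":0.012,"delta_pos":[0,0,0.0003],"rotation":[0,0,0]},{"claw":0.012,"delta_pos":[0,0,0.0005],"rotation":[0,0,0]},{"claw":0.012,"delta_pos":[0,0,0.0005],"rotation":[0,0,0]}]'
python3 - <<'E'
from h import *
s=manip.read_state();print(s['eef_pos'],s['eef_rot'],s['wrist_force'],s['moment'])
cv2.imwrite("pics/w7.png",cv2.cvtColor(manip.camera("wrist"),cv2.COLOR_RGB2BGR))
crop("pics/w7.png","pics/w7c.png",225,90,420,280,4)
E
```

```text
clock: 12.7
eef_pos: [580.5, -49.9, 138.7]
eef_rot: [-3.141, -0.002, -2.875]
wrist_force: [-1.1, -0.4, 2.4]
finger_gap: 19.9
[580.54416457 -49.86587349 138.68654089] [-3.14101999e+00 -2.40502924e-03 -2.87517618e+00] [-1.0683785  -0.39262147  2.41996059] [0.1829773  0.34502041 0.01868639]
```

View pics/w7c.png

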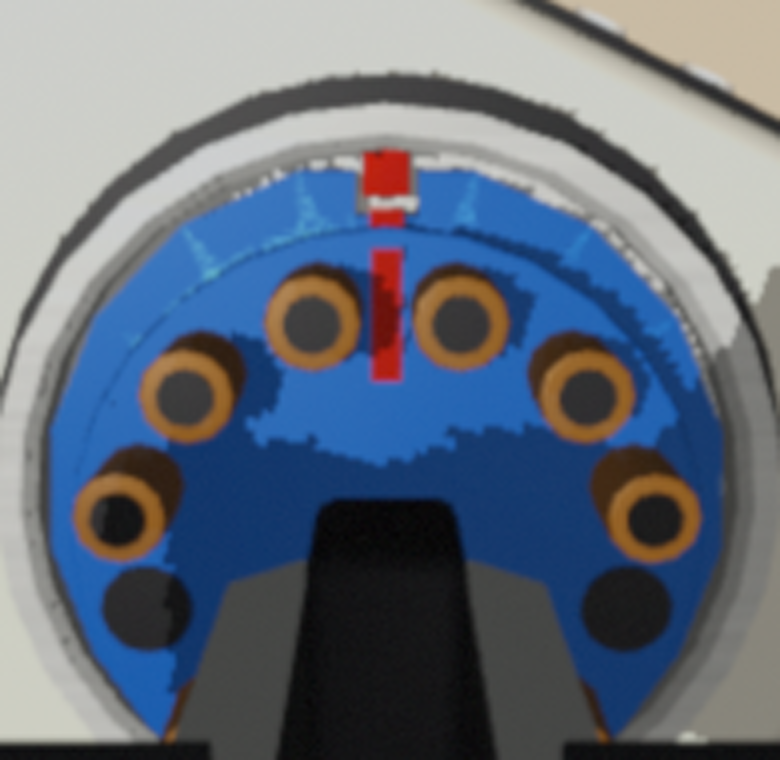

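```bash
python3 -m pendant '[{"claw":0.024,"delta_pos":[0,0,0],"rotation":[0,0,0]},{"claw":0.034,"delta_pos":[0,0,0],"rotation":[0,0,0]},{"claw":0.04,"delta_pos":[0,0,0],"rotation":[0,0,0]},{"claw":0.04,"delta_pos":[0,0,0],"rotation":[0,0,0]},{"claw":0.04,"delta_pos":[0,0,-0.015],"rotation":[0,0,0]},{"claw":0.04,"delta_pos":[0,0,-0.05],"rotation":[0,0,0]},{"claw":0.04,"delta_pos":[0,0,-0.10],"rotation":[0,0,0]},{"claw":0.04,"delta_pos":[0,0,-0.14],"rotation":[0,0,0]},{"claw":0.04,"delta_pos":[0,0,-0.14],"rotation":[0,0,0]}]'
python3 - <<'E'
from h import *
s=manip.read_state();print(s['eef_pos'],s['eef_rot'],s['wrist_force'],s['finger_gap'])
cv2.imwrite("pics/w8.png",cv2.cvtColor(manip.camera("wrist"),cv2.COLOR_RGB2BGR))
cv2.imwrite("pics/side8.png",cv2.cvtColor(manip.camera("side"),cv2.COLOR_RGB2BGR))
crop("pics/side8.png","pics/side8c.png",230,130,390,250,5)
E
```

```text
clock: 13.88
eef_pos: [581.7, -49.8, 282.9]
eef_rot: [-3.138, 0.004, -2.875]
wrist_force: [-0.4, 0.1, 0.0]
finger_gap: 39.9
[581.67423374 -49.77621433 282.94181277] [-3.13840513  0.00356945 -2.87511255] [-0.43424042  0.0856591   0.03293212] 39.91655019013451
```

View pics/w8.png

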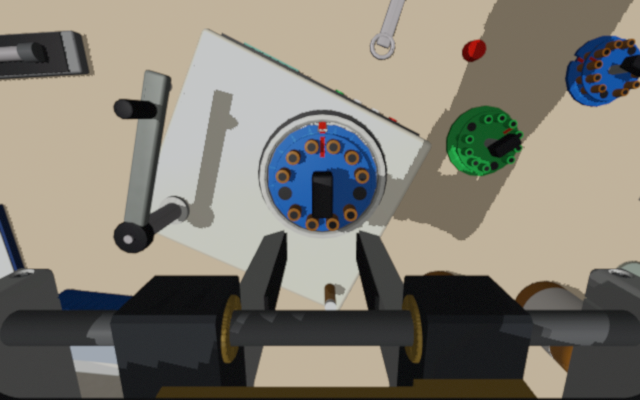

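View pics/side8c.png

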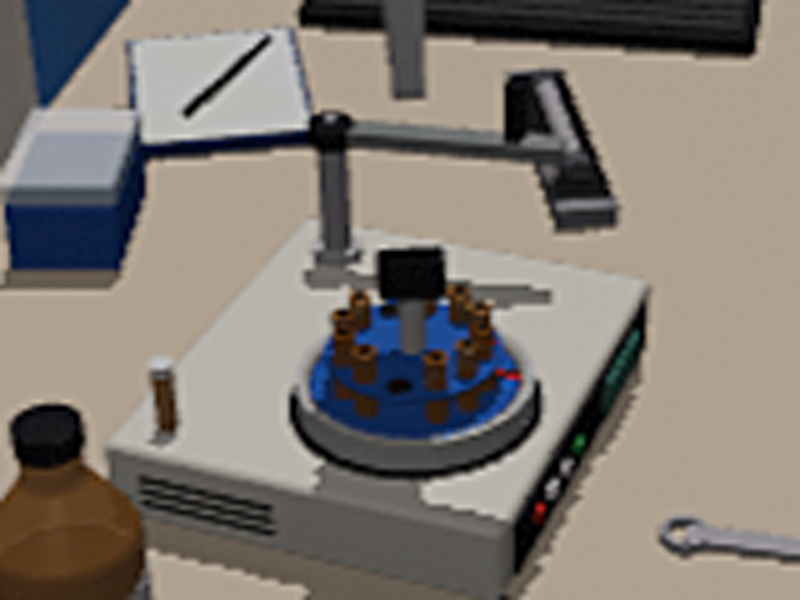

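```bash
python3 - <<'E'
from h import *
crop("pics/w8.png","pics/w8c.png",95,55,215,255,3)
crop("pics/w3.png","pics/w3d.png",450,0,600,200,3)
crop("pics/w4.png","pics/w4d.png",70,0,240,140,4)
E
```

```text
(no output)
```

View pics/w8c.png

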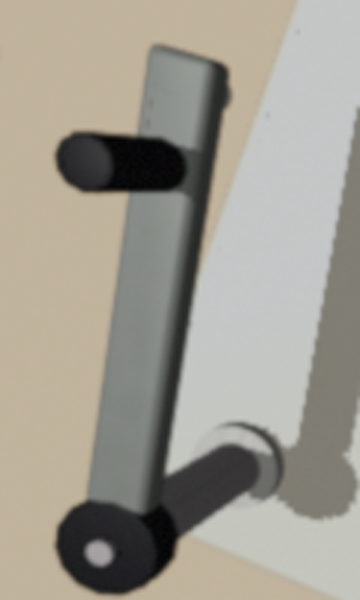

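View pics/w3d.png

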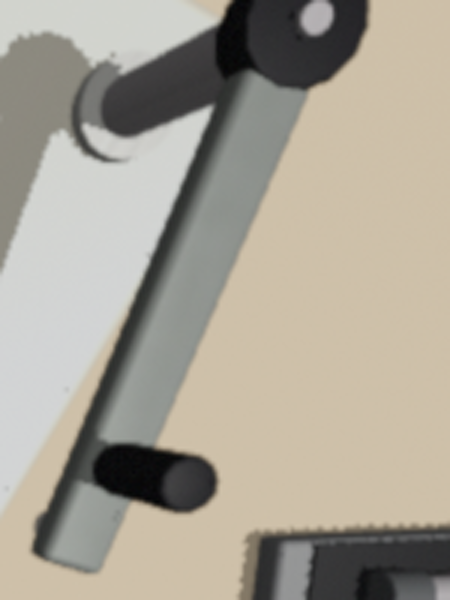

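View pics/w4d.png

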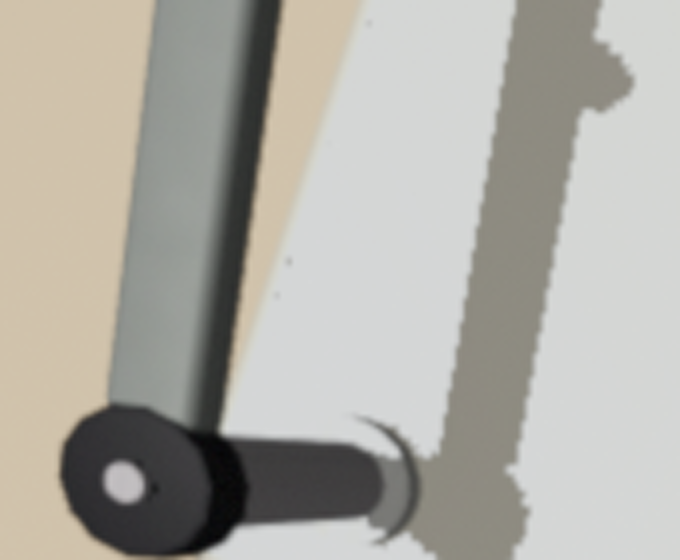

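```bash
python3 - <<'E'
from dish import *
from scipy.spatial.transform import Rotation
s3=pickle.load(open("s3.pkl","rb"));s4=pickle.load(open("s4.pkl","rb"))
s8={'eef_pos':np.array([581.67,-49.78,282.94]),'eef_rot':np.array([-3.1384,0.00357,-2.8751])}
def tri(obs):
    A=np.zeros((3,3));b=np.zeros(3)
    for n,px,s in obs:
        o,d=ray(n,px,s);d=d/np.linalg.norm(d);M=np.eye(3)-np.outer(d,d);A+=M;b+=M@o
    x=np.linalg.solve(A,b);return x,[np.round(proj(n,x,s)-px,1) for n,px,s in obs]
P,_=tri([("wrist",(127.7,239),s8),("wrist",(555.7,5.7),s3),("wrist",(101.2,120.5),s4)]);print("pivot",P,_)
K,_=tri([("wrist",(124,109),s8),("wrist",(513.3,160.7),s3)]);print("knob",K,_)
for o in [((124,109),s8),((513.3,160.7),s3)]: print(onz("wrist",o[0],202,o[1]))
D=np.array([580.9,-48.9])
v=P[:2]-D;print("dish-pivot",np.hypot(*v),"coll yaw",np.degrees(np.arctan2(v[1],v[0]))-np.degrees(np.arctan2(-150,120)))
w=K[:2]-P[:2];print("knob r",np.hypot(*w),np.degrees(np.arctan2(w[1],w[0])))
E
```

```text
pivot [ 671.87117711 -219.96255757  163.71473847] [array([-0.9, -0.5]), array([-2. , -0.8]), array([-1.1, -0.2])]
knob [ 545.90499444 -213.94570497  206.3520521 ] [array([-2.3,  0. ]), array([-2.2, -0.1])]
[ 546.01277448 -214.77869706  202.        ]
[ 546.45608067 -218.21338091  202.        ]
dish-pivot 193.7476546096896 coll yaw -10.655734479417418
knob r 126.10980013773225 177.26531018417882
```

```bash
python3 -m pendant '[{"claw":0.036,"delta_pos":[0.02,-0.04,0],"rotation":[0,0,0.07]},{"claw":0.036,"delta_pos":[0.042,-0.085,0],"rotation":[0,0,0.15]},{"claw":0.036,"delta_pos":[0.065,-0.13,0.01],"rotation":[0,0,0.25]},{"claw":0.036,"delta_pos":[0.078,-0.151,0.03],"rotation":[0,0,0.29]},{"claw":0.036,"delta_pos":[0.078,-0.151,0.05],"rotation":[0,0,0.29]},{"claw":0.036,"delta_pos":[0.078,-0.151,0.05],"rotation":[0,0,0.29]},{"claw":0.036,"delta_pos":[0.078,-0.151,0.05],"rotation":[0,0,0.29]}]'
python3 - <<'E'
from h import *
s=manip.read_state();print(s['eef_pos'],s['eef_rot'],s['joints'])
cv2.imwrite("pics/w9.png",cv2.cvtColor(manip.camera("wrist"),cv2.COLOR_RGB2BGR))
p=s['eef_pos'];print(proj("wrist",[p[0],p[1],202],s),proj("wrist",p,s))
E
```

```text
clock: 14.85
eef_pos: [545.3, -215.7, 229.4]
eef_rot: [-3.14, -0.002, 3.119]
wrist_force: [0.2, 0.3, 0.1]
finger_gap: 35.8
[ 545.26115855 -215.67744473  229.41226064] [-3.14033920e+00 -1.92767260e-03  3.11857926e+00] [-4.38232182e-01  3.65967152e-01  1.37769257e+00 -1.95323977e-03
  1.39919150e+00 -1.98568157e+00]
[319.67815406 229.71854195] [319.38914808 245.26337935]
```

View pics/w9.png

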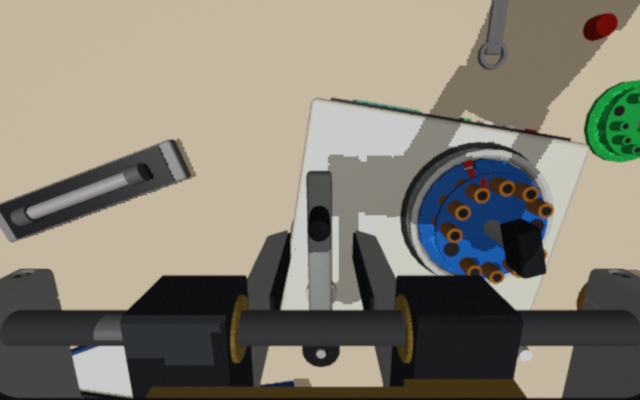

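```bash
python3 -m pendant '[{"claw":0.036,"delta_pos":[0,0,0.02],"rotation":[0,0,0]},{"claw":0.036,"delta_pos":[0,0,0.045],"rotation":[0,0,0]},{"claw":0.03,"delta_pos":[0,0,0.053],"rotation":[0,0,0]},{"claw":0.024,"delta_pos":[0,0,0.053],"rotation":[0,0,0]},{"claw":0.021,"delta_pos":[0,0,0.053],"rotation":[0,0,0]},{"claw":0.021,"delta_pos":[0,0,0.053],"rotation":[0,0,0]}]' 10
python3 - <<'E'
from h import *
s=manip.read_state();print(s['eef_pos'],s['eef_rot'],s['wrist_force'],s['finger_gap'])
p=s['eef_pos'];y=s['eef_rot'][2];X=np.array([np.cos(y),np.sin(y)]);Y=np.array([np.sin(y),-np.cos(y)])
piv=np.array([671.2,-218.8])
for a in (178.7,172,165,158,151,144,137,130,124,120):
    t=np.radians(a);k=piv+125*np.array([np.cos(t),np.sin(t)])-p[:2];rot=-((t-y+np.pi)%(2*np.pi)-np.pi)
    print(a,(k@X/1000).round(4),(k@Y/1000).round(4),round(rot,3))
E
```

```text
clock: 15.65
eef_pos: [545.6, -215.9, 177.5]
eef_rot: [-3.14, -0.0, 3.119]
wrist_force: [0.9, 0.3, 0.0]
finger_gap: 21.0
[ 545.58871522 -215.86884993  177.52167389] [-3.13955944e+00 -2.05171485e-04  3.11864028e+00] [0.94884153 0.31881992 0.03855072] 21.043898184084377
178.7 -0.0006 -0.0001 -0.0
172 -0.0015 0.0145 0.117
165 -0.0042 0.0295 0.239
158 -0.0087 0.0441 0.361
151 -0.015 0.058 0.483
144 -0.0229 0.0711 0.605
137 -0.0323 0.0831 0.728
130 -0.0431 0.0938 0.85
124 -0.0534 0.102 0.954
120 -0.0607 0.1067 1.024
```

```bash
python3 -m pendant '[{"claw":0.021,"delta_pos":[-0.001,0.007,0],"rotation":[0,0,0.06]},{"claw":0.021,"delta_pos":[-0.0015,0.0145,0],"rotation":[0,0,0.117]},{"claw":0.021,"delta_pos":[-0.0042,0.0295,0],"rotation":[0,0,0.239]},{"claw":0.021,"delta_pos":[-0.0087,0.0441,0],"rotation":[0,0,0.361]},{"claw":0.021,"delta_pos":[-0.015,0.058,0],"rotation":[0,0,0.483]},{"claw":0.021,"delta_pos":[-0.0229,0.0711,0],"rotation":[0,0,0.605]},{"claw":0.021,"delta_pos":[-0.0323,0.0831,0],"rotation":[0,0,0.728]},{"claw":0.021,"delta_pos":[-0.0431,0.0938,0],"rotation":[0,0,0.85]},{"claw":0.021,"delta_pos":[-0.0488,0.098,0],"rotation":[0,0,0.9]},{"claw":0.021,"delta_pos":[-0.0488,0.098,0],"rotation":[0,0,0.9]}]'
python3 - <<'E'
from h import *
s=manip.read_state();print(s['eef_pos'],s['eef_rot'],s['wrist_force'],s['finger_gap'])
cv2.imwrite("pics/w10.png",cv2.cvtColor(manip.camera("wrist"),cv2.COLOR_RGB2BGR))
p=s['eef_pos'];y=s['eef_rot'][2];X=np.array([np.cos(y),np.sin(y)]);Y=np.array([np.sin(y),-np.cos(y)])
piv=np.array([671.2,-218.8]);print(np.hypot(*(p[:2]-piv)),np.degrees(np.arctan2(*(p[:2]-piv)[::-1])))
for a in (124,122,120,118,117,116,115,114):
    t=np.radians(a);k=piv+125*np.array([np.cos(t),np.sin(t)])-p[:2];rot=-((t-y+np.pi)%(2*np.pi)-np.pi)
    print(a,(k@X/1000).round(4),(k@Y/1000).round(4),round(rot,3))
E
```

```text
clock: 16.9
eef_pos: [596.9, -118.8, 177.6]
eef_rot: [-3.14, 0.002, 2.22]
wrist_force: [-0.6, -0.3, 0.0]
finger_gap: 21.0
[ 596.85472373 -118.81654036  177.58123435] [-3.14041846e+00  1.80842633e-03  2.21952981e+00] [-0.56252629 -0.31946811  0.03969797] 20.997637719820332
124.59499310135917 126.63359767911297
124 0.0002 0.0057 0.055
122 -0.0001 0.0101 0.09
120 -0.0006 0.0144 0.125
118 -0.0012 0.0188 0.16
117 -0.0016 0.0209 0.177
116 -0.002 0.023 0.195
115 -0.0024 0.0252 0.212
114 -0.0029 0.0273 0.23
```

View pics/w10.png

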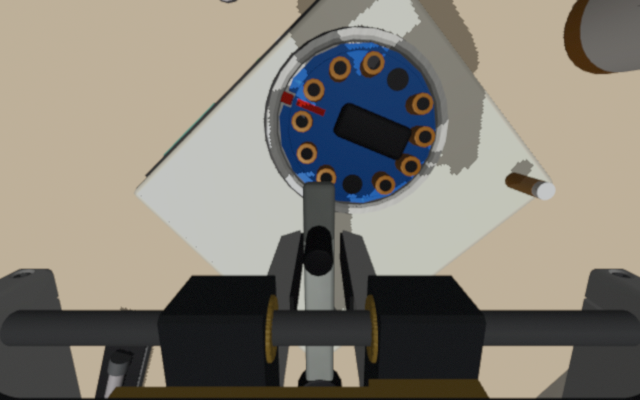

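```bash
python3 -m pendant '[{"claw":0.021,"delta_pos":[0.0002,0.0057,0],"rotation":[0,0,0.055]},{"claw":0.021,"delta_pos":[-0.0001,0.0101,0],"rotation":[0,0,0.09]},{"claw":0.021,"delta_pos":[-0.0006,0.0144,0],"rotation":[0,0,0.125]},{"claw":0.021,"delta_pos":[-0.0012,0.0188,0],"rotation":[0,0,0.16]},{"claw":0.021,"delta_pos":[-0.0012,0.0188,0],"rotation":[0,0,0.16]},{"claw":0.021,"delta_pos":[-0.0012,0.0188,0],"rotation":[0,0,0.16]}]'
python3 - <<'E'
from h import *
s=manip.read_state();print(s['eef_pos'],s['eef_rot'],s['wrist_force'],s['moment'])
p=s['eef_pos'];y=s['eef_rot'][2];Y=np.array([np.sin(y),-np.cos(y)])
piv=np.array([671.2,-218.8]);print(np.hypot(*(p[:2]-piv)),np.degrees(np.arctan2(*(p[:2]-piv)[::-1])),s['wrist_force'][:2]@Y)
E
```

```text
clock: 17.7
eef_pos: [612.2, -108.9, 177.7]
eef_rot: [-3.141, 0.002, 2.061]
wrist_force: [0.0, -1.3, -0.7]
finger_gap: 21.2
[ 612.18693645 -108.85617996  177.66029002] [-3.14080957e+00  2.04245765e-03  2.06113041e+00] [ 0.02950202 -1.27704754 -0.65368199] [-0.0848872   0.04346523  0.0214362 ]
124.7805483008401 118.22496996613249 -0.5753620755170717
```

Not at the stop yet; advance in ~1.5 mm increments watching the force.

```bash
python3 -m pendant '[{"claw":0.021,"delta_pos":[0,0.0015,0],"rotation":[0,0,0.012]},{"claw":0.021,"delta_pos":[0,0.003,0],"rotation":[0,0,0.024]},{"claw":0.021,"delta_pos":[0,0.003,0],"rotation":[0,0,0.024]}]'
cat > f.py <<'E'
from h import *
s=manip.read_state();p=s['eef_pos'];y=s['eef_rot'][2];Y=np.array([np.sin(y),-np.cos(y)])
piv=np.array([671.2,-218.8]);print(s['eef_pos'],np.hypot(*(p[:2]-piv)),np.degrees(np.arctan2(*(p[:2]-piv)[::-1])),"Fy",s['wrist_force'][:2]@Y,s['wrist_force'])
E
python3 f.py
```

```text
clock: 18.08
eef_pos: [614.4, -107.8, 177.6]
eef_rot: [-3.139, 0.002, 2.037]
wrist_force: [-4.4, -1.9, 1.7]
finger_gap: 21.1
[ 614.40829708 -107.76032083  177.59332777] 124.72011814697085 117.08766101805764 Fy -4.737580737167616 [-4.36560728 -1.86369536  1.69834919]
```

```bash
python3 -m pendant '[{"claw":0.021,"delta_pos":[0,0.001,0],"rotation":[0,0,0]},{"claw":0.021,"delta_pos":[0,0.0018,0],"rotation":[0,0,0]},{"claw":0.021,"delta_pos":[0,0.0018,0],"rotation":[0,0,0]}]'
python3 f.py; python3 - <<'E'
from h import *
cv2.imwrite("pics/w11.png",cv2.cvtColor(manip.camera("wrist"),cv2.COLOR_RGB2BGR))
crop("pics/w11.png","pics/w11c.png",220,20,480,310,2)
E
```

```text
clock: 18.45
eef_pos: [614.6, -107.7, 177.5]
eef_rot: [-3.136, 0.001, 2.036]
wrist_force: [-13.8, -4.5, 4.7]
finger_gap: 20.7
[ 614.63991462 -107.68580269  177.51411022] 124.6812259399135 116.9773057614755 Fy -14.33653003545396 [-13.7956675   -4.47220227   4.74704846]
```

View pics/w11c.png

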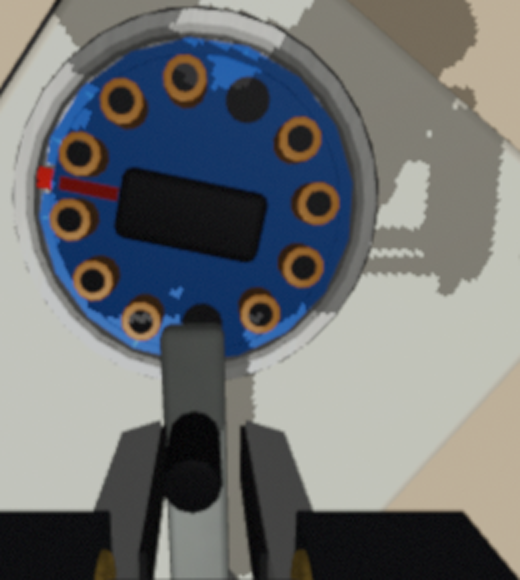

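```bash
python3 -m pendant '[{"claw":0.021,"delta_pos":[0,-0.0022,0],"rotation":[0,0,0]},{"claw":0.028,"delta_pos":[0,-0.0022,0],"rotation":[0,0,0]},{"claw":0.036,"delta_pos":[0,-0.0022,0],"rotation":[0,0,0]},{"claw":0.036,"delta_pos":[0,-0.0022,0],"rotation":[0,0,0]},{"claw":0.036,"delta_pos":[0,-0.0022,-0.02],"rotation":[0,0,0]},{"claw":0.036,"delta_pos":[0,-0.0022,-0.06],"rotation":[0,0,0]},{"claw":0.036,"delta_pos":[0,-0.0022,-0.1],"rotation":[0,0,0]},{"claw":0.036,"delta_pos":[0,-0.0022,-0.14],"rotation":[0,0,0]},{"claw":0.036,"delta_pos":[-0.04,-0.04,-0.14],"rotation":[0,0,0]},{"claw":0.036,"delta_pos":[-0.06,-0.06,-0.14],"rotation":[0,0,0]}]'
python3 f.py; python3 - <<'E'
from h import *
import pickle
pickle.dump(manip.read_state(),open("s12.pkl","wb"))
for n in("wrist","side","top"): cv2.imwrite(f"pics/{n}12.png",cv2.cvtColor(manip.camera(n),cv2.COLOR_RGB2BGR))
crop("pics/side12.png","pics/side12c.png",230,110,390,250,4)
crop("pics/top12.png","pics/top12c.png",195,135,405,275,3.8)
E
```

```text
clock: 19.75
eef_pos: [588.1, -189.4, 318.3]
eef_rot: [-3.136, 0.002, 2.035]
wrist_force: [-0.0, 0.6, 0.4]
finger_gap: 35.9
[ 588.0904396  -189.37264675  318.27186412] 88.16557236308078 160.502012751336 Fy 0.249511635297787 [-0.02428872  0.60566696  0.40340644]
```

View pics/wrist12.png

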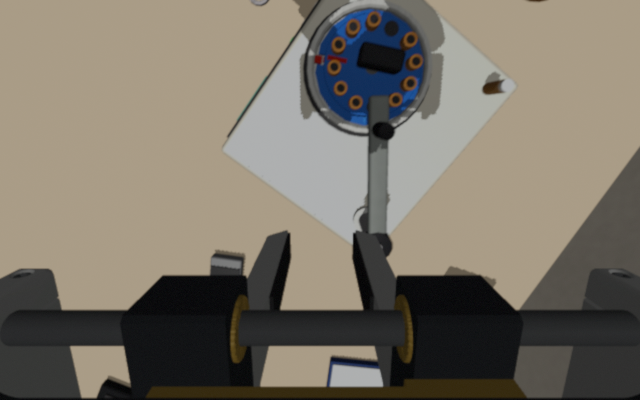

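View pics/side12c.png

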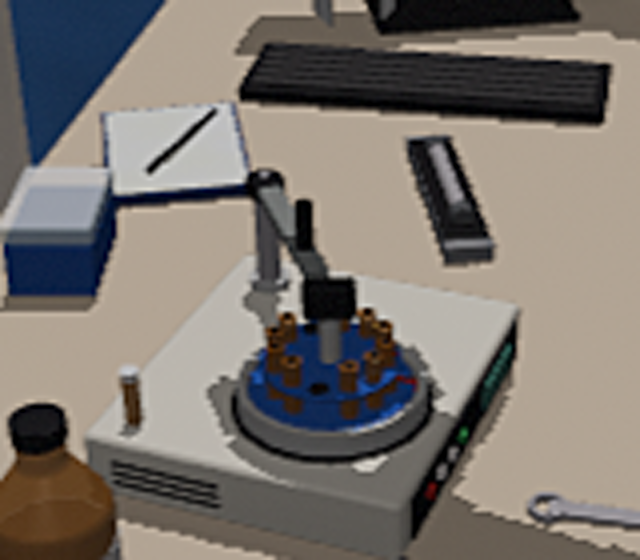

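View pics/top12c.png

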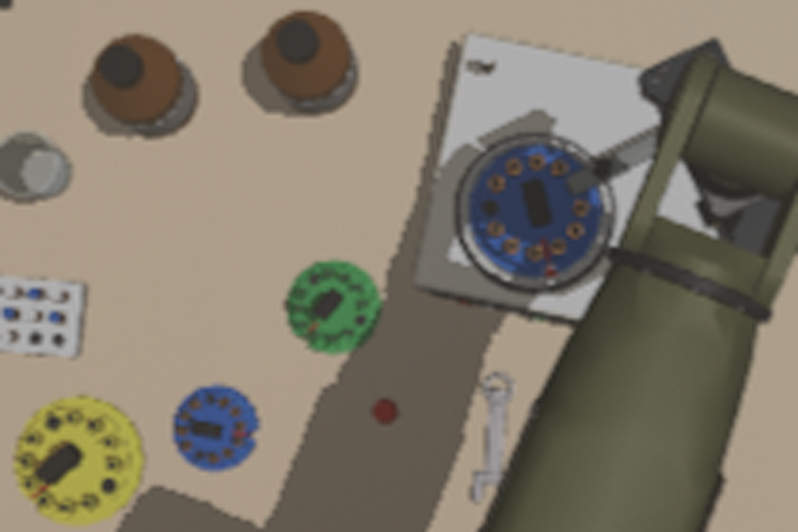

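```bash
python3 - <<'E'
from h import *
import pickle
s=pickle.load(open("s12.pkl","rb"));k=onz("wrist",(384.5,131),202,s)[:2];piv=np.array([671.3,-218.8])
print(k,np.degrees(np.arctan2(*(k-piv)[::-1])),np.hypot(*(k-piv)),np.hypot(*(k-[580.9,-48.9])))
crop("pics/wrist12.png","pics/w12c.png",295,0,445,150,5)
E
```

```text
[ 610.3641899  -109.70405059] 119.18564915667734 124.96039024695207 67.5667895815083
```

View pics/w12c.png

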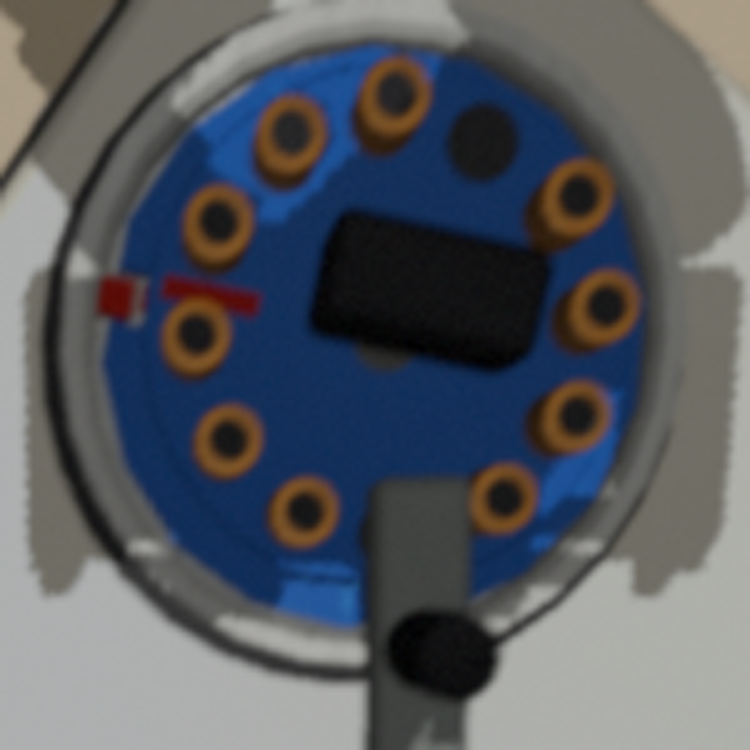

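```bash
python3 -c "
from cell import manip
print(manip.sign_off(), manip.read_state()['clock'])"
```

```text
the job is handed in; nothing more can be done
the job is handed in; nothing more can be done
```

The larger blue carousel is seated in the dish with its notch over the red key, and the arm is swung in to its stop over the vials. I handed the job in at about 20 s; sign-off gave no verdict.

- **Carousel:** I gripped it by the black handle, turned it to match the key as seen in the wrist camera, and lowered it level. The notch met the key on the first try, so no turning to and fro was needed. It met the studs at the expected height, with a net force of about 2–6 N before I let go. Pictures after release show it flat with the key inside the notch.
- **Arm:** I pushed the knob round until it stopped moving; the force then rose to about 14 N. I backed off, opened the fingers and lifted clear. The knob measured 67.6 mm from the dish centre and 125 mm from the pivot; 67 and 125 mm were given.
- **Other objects:** everything I could see in the last pictures, including the green, yellow and small blue carousels, was where it started. The robot hid a small part of the bench from the top camera.
- **Disagreements:** the top camera placed the carousel about 5–7 mm from where the wrist camera did, so I relied on the wrist views. The last picture put the arm about 2° short of the angle measured while pushing, which I put down to the gap between fingers and knob plus camera error.

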